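# Pour tea balls from a fold-out spout carton

### The job

On the carton of tea balls, pull the folded spout on its end out as far as it goes, then tip the carton and pour all four balls into the deep round dish of the three on the bamboo tray. Stand the carton back flat on the middle of its cork mat and let go. Do not shove or tip the dish, and leave the other tableware where it is.

Things in the scene. Friction and masses are not known exactly. Their poses are not given: they have to be found in the camera images.
- carton: closed brown card box lying on the mat: 150 long (its x), 60 wide (its y), 72 high, 3 mm walls, about 250 g; origin at the centre of its underside, z up. Its -x end is open behind the spout, which starts folded against that end. It can be gripped across its 60 mm width from above; to pour, lower its -x end.
- spout (a joint): spout angle: 0 folded flat on the carton's end, 1.2 rad fully out (stop); may start ajar. Hinge parallel to carton y at carton (-75, 0, 3) mm; the top swings out to carton -x. Stiff (0.05 N m, 0.6 N at the tab), stays where left. Panel 60 wide, 68 tall, 3 mm thick, with 18 mm side cheeks inside.
- spout_tab (a point): middle of the spout's pull tab, 87 mm from the hinge along the panel, 2.5 mm outside the end face when folded. Tab: 24 mm wide (carton y), 5 thick, continues the panel upward from 66 to 99 mm from the hinge, so it stands 30 mm above the carton's top when folded.
- spout_lip (a point): inner side of the tab's end, 98 mm from the hinge, the lip the balls fall from. With the spout fully out and the carton level the trough still rises 0.37 rad to the lip, so balls run out once the carton is tilted about 0.4 rad and all are out by about 0.7; tilted fast, they shoot out past the dish.
- ball0_center (a point): centre of tea ball 0: dark pressed tea ball, 24 mm diameter, 12 g, starts inside the carton
- ball1_center (a point): centre of tea ball 1: dark pressed tea ball, 24 mm diameter, 12 g, starts inside the carton
- ball2_center (a point): centre of tea ball 2: dark pressed tea ball, 24 mm diameter, 12 g, starts inside the carton
- ball3_center (a point): centre of tea ball 3: dark pressed tea ball, 24 mm diameter, 12 g, starts inside the carton
- deep_dish: the deep round white porcelain dish: 120 mm across the rim, 88 mm across the foot, 45 mm high, wall 4 mm, inner floor 5 mm up; loose, 300 g; origin at the centre of its underside. It may stand at any of the three places on the tray.
- mat: flat cork mat, 200 (its x) by 110 (its y) by 4 mm, fixed; origin at the centre of its underside; the carton starts on it
- tray: fixed bamboo board, 140 (its x) by 420 (its y) by 10 mm, carrying the row of three dishes 140 mm apart; origin at the centre of its underside
- square_dish: square shallow white dish, 95 by 95 by 22 mm, on the tray; leave alone
- flat_dish: round shallow white dish, 100 mm across, 18 mm high, on the tray; leave alone
- lid_rest: celadon lid rest with a teapot lid on it, 90 mm across, 45 mm high; leave alone
- teapot: celadon teapot, 124 mm across the belly, 95 mm high, origin under its centre; leave alone
- strainer: steel strainer scoop, bowl 68 mm across, 26 mm high, handle 120 mm along its -x; origin under the bowl; leave alone
- spoon: bamboo spoon, 170 mm long along its x; leave alone
Not all that is in view belongs to the job. There is more than one size of the mat; the job needs the middle-sized. What is shaped like the carton but pink is not meant.

How it is judged:
By the outcome, as a careful person would: the job done as asked, in the order asked, and still so for the second after the job is handed in, with the robot touching nothing.
It also fails if it takes over 72 s, if anything falls off the work surface, if the arm or the gripper's body presses on something with over 40 N, if the wrist force passes 120 N, or if a joint passes its speed limit or range.

### The arm

A 6-joint arm with a two-finger parallel gripper is mounted at the origin on the work surface. World frame = base frame: x ahead of the robot, y to its left, z up, the work surface at z = 0. Lengths are in m, angles in rad, forces in N, time in s.
With the tool pointing down it reaches from about 0.35 to 0.775 m from the base axis. Payload 5.5 kg.
Tool frame: the origin (TCP) lies at the very end of the fingers, on their centre line; the grasp point (between the pads) lies 19 mm behind it; z points along the fingers, y is the direction in which the jaws open and shut (so a half turn about z gives the same grasp; the last joint's range is limited). The gripper opens to 85 mm and grips with 20 to 120 N. Pads are 22 mm wide; open, the fingers measure 114 mm over their backs; the gripper's body (76 mm by 85 mm) begins 54 mm behind the grasp point. The pads swing forward as they close: fully open they stand 13 mm farther back than shut.
Start: joints at [1.13, 0.313, 0.046, 1.304, 0, 1.431], TCP at [0.17, 0.549, 0.203] pointing down, gripper open.
Joint ranges: [-2.76, 2.76], [-0.86, 1.69], [-1.03, 1.26], [-2.2, 2.34], [-1.47, 1.5], [-3.14, 3.14]. Speed limits (rad/s): [2.57, 2.57, 3.14, 3.14, 3.14, 3.14].

### API

Orientations are given as a unit quaternion [w, x, y, z].
In Python, from workcell import env gives the robot as it stands. The module is installed in compiled form; this text tells all that it offers.
- The arm moves only by the shell command python3 -m pendant 'ROWS' [FORCE]. ROWS is JSON, a list of rows, each an object with "fingers": the finger opening in mm, from 0 to 85.4; "delta_pos": the shift along the tool's x, y, z in mm, a list of three; "angular": the turn, a rotation vector about the tool's x, y, z in rad, a list of three. In form: [{"fingers": fingers, "delta_pos": [x, y, z], "angular": [ax, ay, az]}, ...]. A call has 1 to 12 rows; each row shifts and turns the commanded pose from where the row before left it, along the tool's axes as they then stand; what a row does not reach is not made up. A row lasts 1/10 s, in which the tool goes at most 50 mm and 8.59 degrees, less where a joint would pass 70% of its speed; a pose out of reach is approached as far as the arm can. A call is refused whole if a number of a shift passes 50 or a number of a turn 0.15, either way. A call with a gripper value outside its range is refused whole. The fingers move at their own pace and stop on an object; FORCE is the grip in N (left out, the last holds). Time passes only in rows, so rows that do not move let the fingers close. It gives the time, the measured TCP pose, the force and the opening at its end, in the units of the state.
- env.get_state(): the state, without advancing time (a new reading comes with each control period).
- env.read_camera(name): name is "scene" or "top"; returns the picture (384x512x3 uint8, blue, green, red); there is no depth.
- env.camera_params(name): a dict with "fx", "fy", "cx", "cy" (pixels), "k1" (the pictures are not rectified: a ray, as slopes to the right and down, at radius r is drawn at 1 + k1 r^2 times it, then the intrinsics apply), "view" (4x4, takes a point from world to camera coordinates). Camera axes: x right, y up, looking along -z (the intrinsics and any distortion apply to the point x, -y, -z); pixel columns grow to the right and rows downward; lengths in m; the calibration is good to about 2 mm. A picture is of the moment at which its call begins. camera_params takes no time and is no camera call.
- env.hand_in(): hands the job in, once; it reports no verdict.
The state is a dict: "clock": time; "joint_pos": joint angles; "qvel": joint speeds; "tau": joint torques, N m; "tcp_pos": TCP position; "orientation": TCP orientation; "wrist_force": force on the tool from outside, world axes, zero at the start; "ft_torque": the same for the moment, N m; "finger_gap": finger opening in m.
Only numpy, scipy, OpenCV 4.12 (cv2) and the standard library are available. Lean on these libraries where they do the work, as an engineer would, in place of code of your own. Each camera call takes 0.05 s, during which the arm holds its last target. There are 200 camera calls.

## Working session

There is one attempt and no reset: what is moved stays moved. The work goes in short steps, Python scripts to look and compute and a shell command to move; the robot and the scene stay as the last step left them, time stands still between calls to the robot, and variables do not carry over. Pictures are saved under pics/ and viewed, about 8 in all and at most 12, crops included, and the job is handed in when it is done.

```bash
mkdir -p pics; python3 - <<'E'
from workcell import env
import cv2,numpy as np
np.set_printoptions(precision=4,suppress=True)
for n in("scene","top"):
    im=env.read_camera(n);cv2.imwrite(f"pics/{n}0.png",im)
    cv2.imwrite(f"pics/{n}0b.png",cv2.resize(im,(800,600),interpolation=cv2.INTER_CUBIC))
    p=env.camera_params(n);print(n,{k:p[k] for k in p if k!='view'});print(np.array(p['view']))
print(env.get_state())
E
```

```text
scene {'fx': 431.2399216654461, 'fy': 431.2399216654461, 'cx': 258.0844215140637, 'cy': 187.17982492485473, 'k1': -0.014798854191827816}
[[-0.1838  0.9829 -0.0084  0.1883]
 [-0.7936 -0.1434  0.5913  0.3535]
 [ 0.58    0.1154  0.8064 -1.5998]
 [ 0.      0.      0.      1.    ]]
top {'fx': 440.5766240217707, 'fy': 440.5766240217707, 'cx': 255.78715515386813, 'cy': 189.40666370189606, 'k1': -0.016032564743396007}
[[ 0.0192 -0.9998  0.0068 -0.1012]
 [ 0.9933  0.0199  0.1141 -0.5358]
 [-0.1142  0.0046  0.9934 -1.4876]
 [ 0.      0.      0.      1.    ]]
{'clock': 0.1, 'joint_pos': array([ 1.1304,  0.3139,  0.0451,  1.3036, -0.    ,  1.4312]), 'qvel': array([-0.0002, -0.0003,  0.0035, -0.0006,  0.0014, -0.0003]), 'tau': array([  0.0038, -48.1726,  29.9242,   0.0128,  -0.    ,  -0.    ]), 'tcp_pos': array([0.1702, 0.5487, 0.2023]), 'orientation': array([-0.0002,  0.1498,  0.9887, -0.0008]), 'wrist_force': array([-0.5806, -1.1017, -0.028 ]), 'ft_torque': array([-0.006 ,  0.0016,  0.0135]), 'finger_gap': 0.08503049619639537}
```

View pics/scene0b.png

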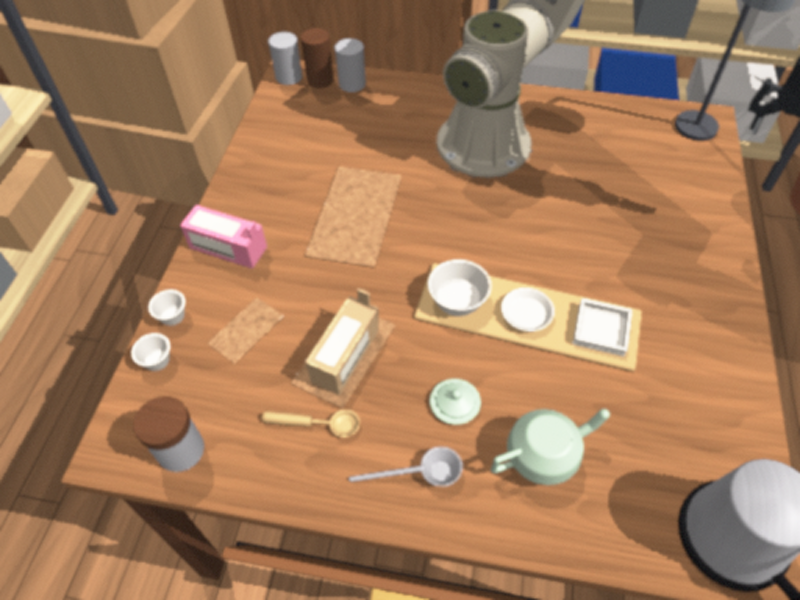

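View pics/top0b.png

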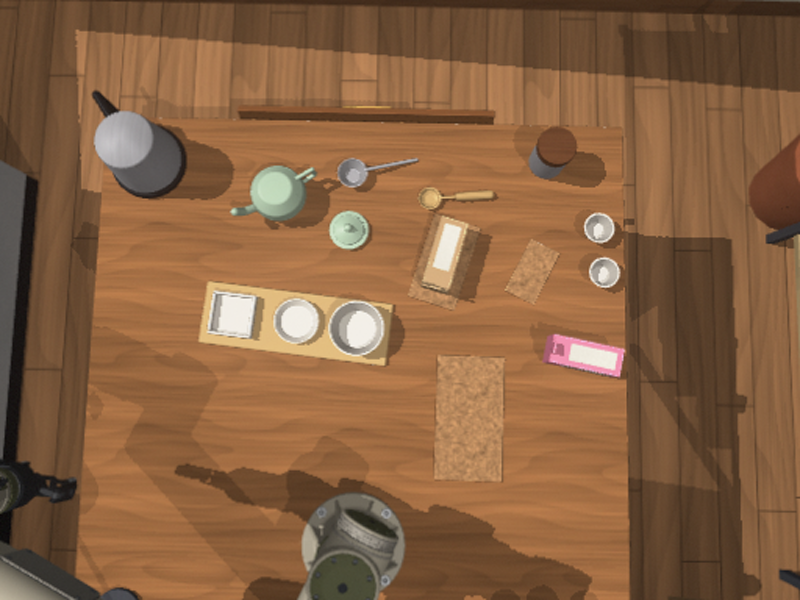

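The scene view shows the carton at about (343,345), with its tab at (363,297) on the robot side and the deep dish at (459,288). In the top view the carton is at (447,255) and the deep dish at (357,328). The pink box is a decoy. Next I'll zoom in on the carton and mat.

```bash
cat > h.py <<'E'
from workcell import env
import cv2,numpy as np
np.set_printoptions(precision=4,suppress=True)
def cam(n):
    p=env.camera_params(n);V=np.array(p['view']);return p,V[:3,:3],V[:3,3]
def ray(n,uv):
    p,R,t=cam(n);K=np.array([[p['fx'],0,p['cx']],[0,p['fy'],p['cy']],[0,0,1]])
    q=cv2.undistortPoints(np.array(uv,float).reshape(-1,1,2),K,np.array([p['k1'],0,0,0.]))[:,0]
    d=np.c_[q[:,0],-q[:,1],-np.ones(len(q))]@R
    return -R.T@t,d
def plane(n,uv,z):
    o,d=ray(n,uv);return o+d*((z-o[2])/d[:,2])[:,None]
def proj(n,X):
    p,R,t=cam(n);c=np.atleast_2d(X)@R.T+t;x=c[:,0]/-c[:,2];y=-c[:,1]/-c[:,2];s=1+p['k1']*(x*x+y*y)
    return np.c_[p['fx']*x*s+p['cx'],p['fy']*y*s+p['cy']]
def tri(ua,ub):
    (o1,d1),(o2,d2)=ray("scene",[ua]),ray("top",[ub]);d1,d2=d1[0],d2[0]
    s=np.linalg.lstsq(np.c_[d1,-d2],o2-o1,rcond=None)[0];a,b=o1+s[0]*d1,o2+s[1]*d2
    return (a+b)/2,np.linalg.norm(a-b)
E
python3 - <<'E'
import cv2,numpy as np
s=cv2.imread('pics/scene0.png')[175:265,180:260];t=cv2.imread('pics/top0.png')[130:205,255:320]
f=lambda a:cv2.resize(a,None,fx=6,fy=6,interpolation=cv2.INTER_CUBIC)[:600]
a,b=f(s),f(t);c=np.zeros((540,800,3),np.uint8);a=a[:,:400];c[:,:400]=a[:540];c[:450,405:795]=b
cv2.imwrite('pics/z.png',c)
E
```

```text
(no output)
```

View pics/z.png

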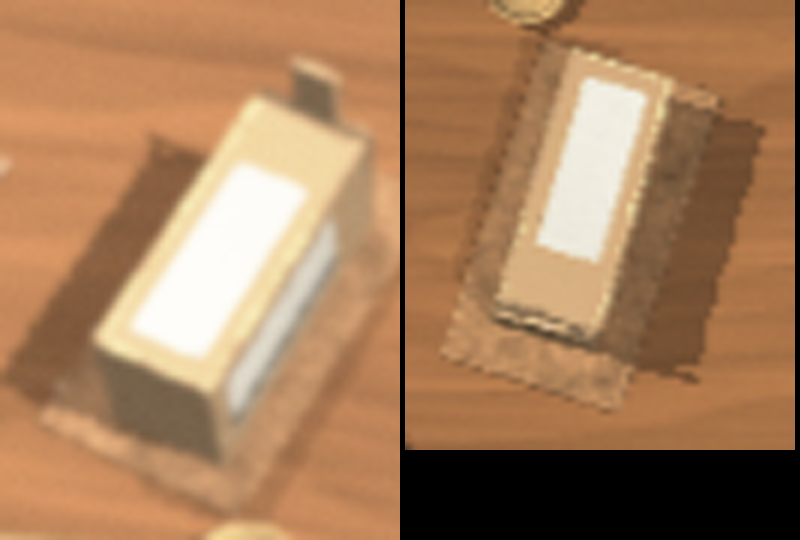

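```bash
python3 - <<'E'
from h import *
S=lambda L:(np.array(L)+.5)/6-.5+[180,175]
T=lambda L:(np.array(L)-[405,0]+.5)/6-.5+[255,130]
m=plane("top",T([(545,40),(718,100),(620,408),(445,350)]),.004)
def rect(m):
    e=np.roll(m,-1,0)-m;print(m[:,:2]*1e3,'sides',np.linalg.norm(e,axis=1)*1e3,'ctr',m.mean(0)*1e3,'yaw',np.arctan2(*( (m[0]+m[1]-m[2]-m[3])[[1,0]])))
print('mat');rect(m)
print('mat scene near edge',plane("scene",S([(45,415),(225,512)]),.004)*1e3)
print('carton top, top');c=plane("top",T([(570,48),(672,77),(598,333),(502,305)]),.076);rect(c)
print('carton top, scene');c=plane("scene",S([(97,342),(217,388),(370,142),(258,98)]),.076);rect(c)
# dishes: white mask
im=cv2.imread('pics/top0.png');hsv=cv2.cvtColor(im,cv2.COLOR_BGR2HSV)
w=((hsv[...,1]<50)&(hsv[...,2]>120)).astype(np.uint8)
w[:170]=0;w[240:]=0;w[:,:130]=0;w[:,252:]=0
cs,_=cv2.findContours(w,cv2.RETR_EXTERNAL,cv2.CHAIN_APPROX_NONE)
for k in cs:
    if cv2.contourArea(k)>200:
        h=cv2.convexHull(k)[:,0];(x,y),r=cv2.minEnclosingCircle(h)
        P=plane("top",h,.055);print('dish',x,y,r,cv2.fitEllipse(h), plane("top",[cv2.fitEllipse(h)[0]],.055)*1e3,'ext',np.ptp(P,0)*1e3,(P.max(0)+P.min(0))*500)
im=cv2.imread('pics/scene0.png');hsv=cv2.cvtColor(im,cv2.COLOR_BGR2HSV)
w=((hsv[...,1]<60)&(hsv[...,2]>100)).astype(np.uint8);q=np.zeros_like(w);q[155:215,265:322]=w[155:215,265:322]
k=max(cv2.findContours(q,0,1)[0],key=cv2.contourArea);h=cv2.convexHull(k)[:,0];P=plane("scene",h,.055);print(cv2.fitEllipse(h),np.ptp(P,0)*1e3,(P.max(0)+P.min(0))*500)
E
```

```text
mat
[[ 732.8335 -165.9174]
 [ 698.7259 -268.8644]
 [ 514.4026 -212.6589]
 [ 546.4534 -109.8782]] sides [108.45   192.7022 107.6622 194.6226] ctr [ 623.1039 -189.3297    4.    ] yaw -0.29401314592189765
mat scene near edge [[ 698.6003 -265.6982    4.    ]
 [ 732.4891 -169.8288    4.    ]]
carton top, top
[[ 711.2325 -176.265 ]
 [ 695.7294 -234.1033]
 [ 549.1772 -193.8959]
 [ 563.8665 -140.0526]] sides [ 59.8799 151.9677  55.811  151.75  ] ctr [ 630.0014 -186.0792   76.    ] yaw -0.2543715635782035
carton top, scene
[[ 694.8855 -231.9406]
 [ 708.0962 -173.1505]
 [ 565.9301 -133.7454]
 [ 550.3545 -191.9637]] sides [ 60.2562 147.526   60.2658 149.9578] ctr [ 629.8166 -182.7      76.    ] yaw -0.27011748137812314
dish 227.64723205566406 209.57669067382812 17.717626571655273 ((227.7022247314453, 209.6782684326172), (34.870296478271484, 35.34698486328125), 72.43135833740234) [[464.2352   2.8216  55.    ]] ext [115.3246 118.4265   0.    ] [463.4869   3.4591  55.    ]
dish 189.11538696289062 204.96153259277344 14.438813209533691 ((189.10272216796875, 204.9649200439453), (28.036996841430664, 28.89358901977539), 77.61649322509766) [[477.5805 133.5107  55.    ]] ext [94.9943 95.2269  0.    ] [477.6252 133.8906  55.    ]
dish 148.5 201.0 19.006677627563477 ((147.8978729248047, 200.45693969726562), (33.99778747558594, 35.46521759033203), 50.25022888183594) [[490.0668 273.3019  55.    ]] ext [ 97.4974 102.3108   0.    ] [489.9069 271.562   55.    ]
((293.5315856933594, 182.98887634277344), (35.265602111816406, 40.487037658691406), 93.32442474365234) [133.008  121.4519   0.    ] [470.2089   3.9972  55.    ]
```

```bash
cat >> h.py <<'E'
from scipy.spatial.transform import Rotation as Ro
def tool(yaw,tilt=0):  # tool x = carton -x, tool y = carton y; tilt>0 lowers the spout end
    R0=np.array([[-1,0,0],[0,1,0],[0,0,-1.]])
    return Ro.from_euler('z',yaw)*Ro.from_euler('y',-tilt)*Ro.from_matrix(R0)
def cur():
    s=env.get_state();q=s['orientation'];return s,np.array(s['tcp_pos']),Ro.from_quat([q[1],q[2],q[3],q[0]])
def plan(p,yaw,tilt=0):
    s,x,R=cur();G=tool(yaw,tilt)
    print('t',round(s['clock'],2),'tcp',x*1e3,'F',s['wrist_force'],'gap',round(s['finger_gap']*1e3,1))
    print('rot',(R.inv()*G).as_rotvec(),'delta mm (start axes)',R.inv().apply(np.array(p)-x)*1e3,'(end axes)',G.inv().apply(np.array(p)-x)*1e3)
C=np.array([.630,-.1845,.004]);YAW=-.263
def W(x,y,z,c=C,yaw=YAW): return c+Ro.from_euler('z',yaw).apply([x/1e3,y/1e3,z/1e3])
E
python3 - <<'E'
from h import *
for th in (0,.15,.3,.5):
    P=[W(-75-np.sin(th)*99-2.5*np.cos(th),y,3+99*np.cos(th)) for y in(-12,12)]
    print(th,(proj("scene",P)-[180,175]+.5)*6,(proj("top",P)-[255,130]+.5)*6+[405,0])
plan(W(-57,0,84+60),YAW)
E
```

```text
0 [[286.1105  68.9584]
 [331.4658  86.6403]] [[569.9587 320.8544]
 [527.7815 308.7054]]
0.15 [[300.977   47.6284]
 [346.0852  65.0727]] [[562.4862 346.829 ]
 [520.2958 334.665 ]]
0.3 [[315.5184  29.9829]
 [360.3237  47.19  ]] [[554.9585 372.5853]
 [512.8199 360.4253]]
0.5 [[333.7749  12.7936]
 [378.1058  29.6953]] [[545.186  405.3934]
 [503.2147 393.2676]]
t 0.1 tcp [170.1558 548.7403 202.3039] F [-0.5806 -1.1017 -0.028 ] gap 85.0
rot [-0.0016 -0.0002 -0.0378] delta mm (start axes) [-599.5084 -566.1287   55.0717] (end axes) [-577.6589 -588.4778   54.3039]
```

```bash
python3 -m pendant '[{"fingers":0,"delta_pos":[0,0,0],"angular":[0,0,-0.038]},{"fingers":0,"delta_pos":[-29,-29.4,0],"angular":[0,0,0]},{"fingers":0,"delta_pos":[-29,-29.4,0],"angular":[0,0,0]},{"fingers":0,"delta_pos":[-29,-29.4,0],"angular":[0,0,0]},{"fingers":0,"delta_pos":[-29,-29.4,0],"angular":[0,0,0]},{"fingers":0,"delta_pos":[-29,-29.4,0],"angular":[0,0,0]},{"fingers":0,"delta_pos":[-29,-29.4,0],"angular":[0,0,0]},{"fingers":0,"delta_pos":[-29,-29.4,0],"angular":[0,0,0]},{"fingers":0,"delta_pos":[-29,-29.4,0],"angular":[0,0,0]},{"fingers":0,"delta_pos":[-29,-29.4,0],"angular":[0,0,0]},{"fingers":0,"delta_pos":[-29,-29.4,0],"angular":[0,0,0]}]' 60
python3 -m pendant '[{"fingers":0,"delta_pos":[-29,-29.4,0],"angular":[0,0,0]},{"fingers":0,"delta_pos":[-29,-29.4,0],"angular":[0,0,0]},{"fingers":0,"delta_pos":[-29,-29.4,0],"angular":[0,0,0]},{"fingers":0,"delta_pos":[-29,-29.4,0],"angular":[0,0,0]},{"fingers":0,"delta_pos":[-29,-29.4,0],"angular":[0,0,0]},{"fingers":0,"delta_pos":[-29,-29.4,0],"angular":[0,0,0]},{"fingers":0,"delta_pos":[-29,-29.4,0],"angular":[0,0,0]},{"fingers":0,"delta_pos":[-29,-29.4,0],"angular":[0,0,0]},{"fingers":0,"delta_pos":[-29,-29.4,0],"angular":[0,0,0]},{"fingers":0,"delta_pos":[0,0,0],"angular":[0,0,0]},{"fingers":0,"delta_pos":[0,0,0],"angular":[0,0,0]}]'
python3 -c "
from h import *
plan(W(-57,0,84),YAW)"
```

```text
clock: 1.2
tcp_pos: [0.3743, 0.1884, 0.2029]
orientation: [-0.0, 0.131, 0.991, 0.0]
wrist_force: [1.7, -0.7, 0.0]
finger_gap: 0.0002
clock: 2.3
tcp_pos: [0.5569, -0.134, 0.202]
orientation: [-0.001, 0.132, 0.991, 0.0]
wrist_force: [-0.7, 0.5, 0.1]
finger_gap: 0.0001
t 2.3 tcp [ 556.9359 -133.9555  202.0049] F [-0.6592  0.5045  0.0875] gap 0.1
rot [ 0.0006 -0.0022 -0.0016] delta mm (start axes) [-26.991  -29.8401 113.927 ] (end axes) [-26.6922 -29.8114 114.0049]
```

```bash
python3 -m pendant '[{"fingers":0,"delta_pos":[-27,-30,0],"angular":[0,0,0]},{"fingers":0,"delta_pos":[0,0,30],"angular":[0,0,0]},{"fingers":0,"delta_pos":[0,0,30],"angular":[0,0,0]},{"fingers":0,"delta_pos":[0,0,24],"angular":[0,0,0]},{"fingers":0,"delta_pos":[0,0,15],"angular":[0,0,0]},{"fingers":0,"delta_pos":[0,0,15],"angular":[0,0,0]},{"fingers":0,"delta_pos":[0,0,0],"angular":[0,0,0]},{"fingers":0,"delta_pos":[0,0,0],"angular":[0,0,0]}]'
python3 - <<'E'
from h import *
plan(W(-57,0,84),YAW)
a=env.read_camera("scene")[150:265,180:300];b=env.read_camera("top")[130:230,235:335]
f=lambda a:cv2.resize(a,None,fx=4,fy=4,interpolation=cv2.INTER_CUBIC)
c=np.zeros((460,800,3),np.uint8);A,B=f(a),f(b);c[:,:400]=A[:,:400];c[:400,400:]=B;cv2.imwrite('pics/p1.png',c)
E
```

```text
clock: 3.1
tcp_pos: [0.5751, -0.1681, 0.0894]
orientation: [-0.0, 0.13, 0.991, 0.0]
wrist_force: [-0.1, -1.4, 0.1]
finger_gap: -0.0005
t 3.1 tcp [ 575.1256 -168.0859   89.4454] F [-0.1302 -1.3725  0.0552] gap -0.5
rot [ 0.0003 -0.0007  0.0015] delta mm (start axes) [-0.2534 -1.5844  1.4447] (end axes) [-0.2548 -1.5835  1.4454]
```

View pics/p1.png

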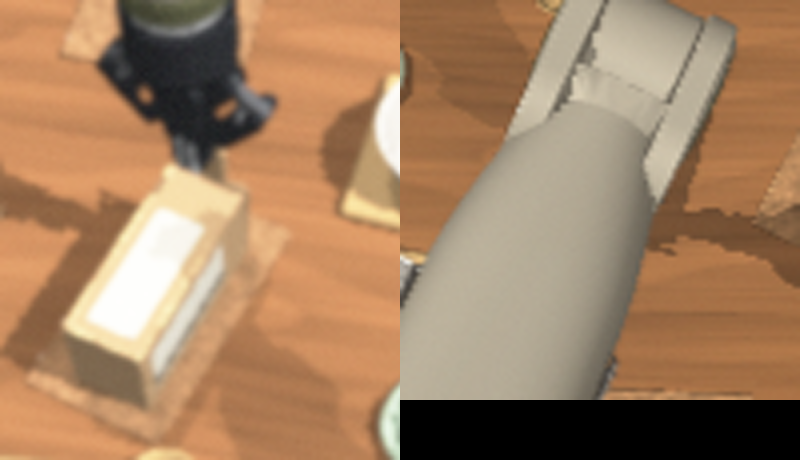

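```bash
python3 - <<'E'
from h import *
s,x,R=cur()
f=lambda P:(proj("scene",P)-[180,150]+.5)*4
print('tcp',f(x),'finger corners',f([x+R.apply([a,b,0]) for a in(-.011,.011) for b in(-.014,.014)]))
print('tab base',f([W(-75,y,72) for y in(-30,-12,0,12,30)]))
print('tab th .1',f([W(-75-np.sin(.1)*99,y,3+99*np.cos(.1)) for y in(-12,12)]))
E
python3 -c "
import cv2;a=cv2.imread('pics/p1.png')[100:260,100:300];cv2.imwrite('pics/p1z.png',cv2.resize(a,None,fx=3.5,fy=3.5,interpolation=cv2.INTER_CUBIC))"
```

```text
tcp [[194.2246 187.7475]] finger corners [[169.2417 192.3692]
 [204.5626 206.4391]
 [184.0481 169.3469]
 [219.1198 183.1419]]
tab base [[169.8065 164.6268]
 [191.8681 173.3307]
 [206.6705 179.1705]
 [221.5493 185.0403]
 [244.0118 193.9015]]
tab th .1 [[195.7082 138.7847]
 [225.8637 150.4932]]
```

View pics/p1z.png

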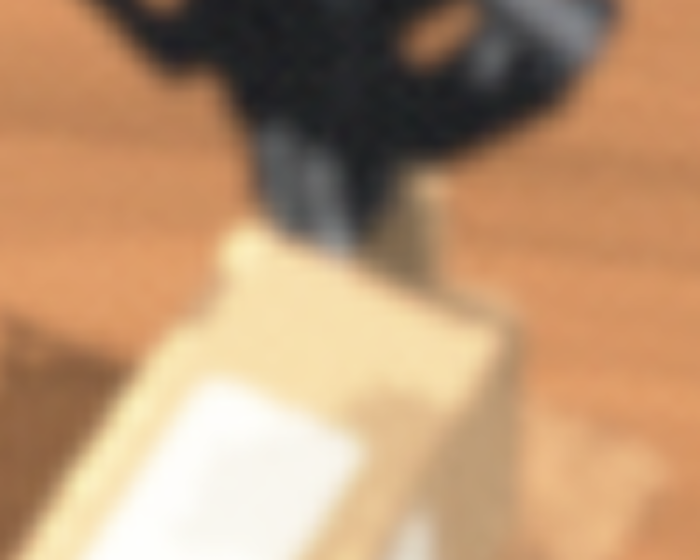

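The p1 view shows the fingertips at about (190,170) and the tab at (215,165), slightly right of the fingers. The fingertips look to be at or near the carton's end edge, on the inner side of the tab. I'll make a small trial pull and look again.

```bash
python3 -m pendant '[{"fingers":0,"delta_pos":[6,-1.5,0],"angular":[0,0,0]},{"fingers":0,"delta_pos":[6,0,0],"angular":[0,0,0]},{"fingers":0,"delta_pos":[6,0,0.5],"angular":[0,0,0]},{"fingers":0,"delta_pos":[6,0,1],"angular":[0,0,0]},{"fingers":0,"delta_pos":[6,0,1.5],"angular":[0,0,0]},{"fingers":0,"delta_pos":[0,0,0],"angular":[0,0,0]}]'
python3 - <<'E'
from h import *
s,x,R=cur();print(x*1e3,s['wrist_force'],(Ro.from_euler('z',-YAW).apply(x-C))*1e3)
a=env.read_camera("scene")[155:225,190:280]
cv2.imwrite('pics/p2.png',cv2.resize(a,None,fx=8,fy=8,interpolation=cv2.INTER_CUBIC))
print((proj("scene",[x+R.apply([a,b,0]) for a in(-.011,.011) for b in(-.014,.014)])-[190,155]+.5)*8)
E
```

```text
clock: 3.8
tcp_pos: [0.545, -0.1625, 0.0858]
orientation: [-0.001, 0.131, 0.991, 0.0]
wrist_force: [-0.2, 0.6, -0.1]
finger_gap: -0.0001
[ 545.0261 -162.5388   85.8079] [-0.2075  0.5687 -0.1478] [-87.7615  -0.8854  81.8079]
[[297.1211 284.2817]
 [366.7473 311.6161]
 [325.9182 239.5019]
 [395.0622 266.3111]]
```

View pics/p2.png

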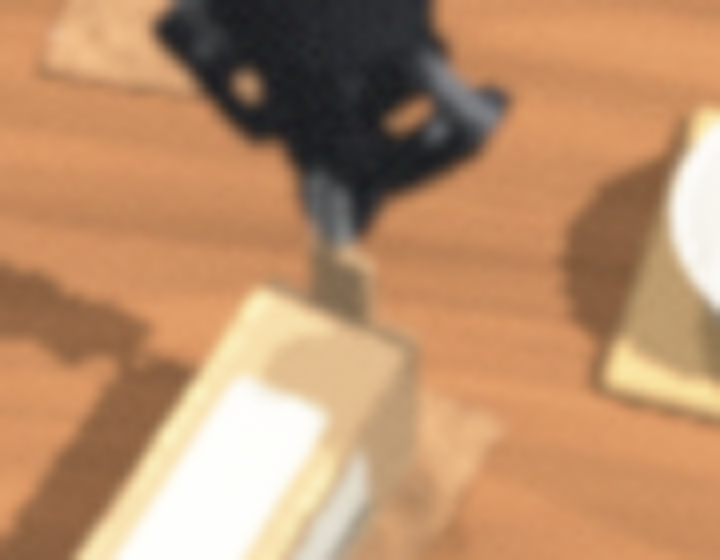

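The tab stands unmoved at (345,275), and the fingertips at (340,243) have passed just over it. So the shut tips sit about 18 mm higher than TCP. I'll go back, lower them and push again.

```bash
python3 -m pendant '[{"fingers":0,"delta_pos":[0,0,-20],"angular":[0,0,0]},{"fingers":0,"delta_pos":[-16,0,0],"angular":[0,0,0]},{"fingers":0,"delta_pos":[-17,0,0],"angular":[0,0,0]},{"fingers":0,"delta_pos":[0,0,0],"angular":[0,0,0]},{"fingers":0,"delta_pos":[0,0,18],"angular":[0,0,0]},{"fingers":0,"delta_pos":[0,0,5],"angular":[0,0,0]},{"fingers":0,"delta_pos":[0,0,3],"angular":[0,0,0]},{"fingers":0,"delta_pos":[0,0,0],"angular":[0,0,0]}]'
python3 - <<'E'
from h import *
s,x,R=cur();print(x*1e3,s['wrist_force'],(Ro.from_euler('z',-YAW).apply(x-C))*1e3)
cv2.imwrite('pics/s3.png',env.read_camera("scene"))
E
python3 -m pendant '[{"fingers":0,"delta_pos":[6,0,0],"angular":[0,0,0]},{"fingers":0,"delta_pos":[6,0,0],"angular":[0,0,0]},{"fingers":0,"delta_pos":[6,0,0],"angular":[0,0,0]},{"fingers":0,"delta_pos":[6,0,0.5],"angular":[0,0,0]},{"fingers":0,"delta_pos":[6,0,1.5],"angular":[0,0,0]},{"fingers":0,"delta_pos":[0,0,0],"angular":[0,0,0]}]'
python3 - <<'E'
from h import *
s,x,R=cur();print(x*1e3,s['wrist_force'],(Ro.from_euler('z',-YAW).apply(x-C))*1e3)
b=env.read_camera("scene");cv2.imwrite('pics/s4.png',b);a=cv2.imread('pics/s3.png')
f=lambda a:cv2.resize(a[160:215,205:255],None,fx=8,fy=8,interpolation=cv2.INTER_CUBIC)
cv2.imwrite('pics/p3.png',np.hstack([f(a),f(b)]))
E
```

```text
clock: 4.65
tcp_pos: [0.5775, -0.1713, 0.0797]
orientation: [-0.001, 0.131, 0.991, 0.0]
wrist_force: [0.3, 0.2, 1.0]
finger_gap: 0.0003
[ 577.5239 -171.3066   79.7298] [0.3274 0.2004 1.0047] [-54.1016  -0.9029  75.7298]
clock: 5.3
tcp_pos: [0.548, -0.1633, 0.0779]
orientation: [-0.0, 0.131, 0.991, 0.0]
wrist_force: [0.7, -0.1, -0.3]
finger_gap: 0.0004
[ 547.9722 -163.303    77.9188] [ 0.6976 -0.076  -0.2839] [-84.718   -0.8574  73.9188]
```

View pics/p3.png

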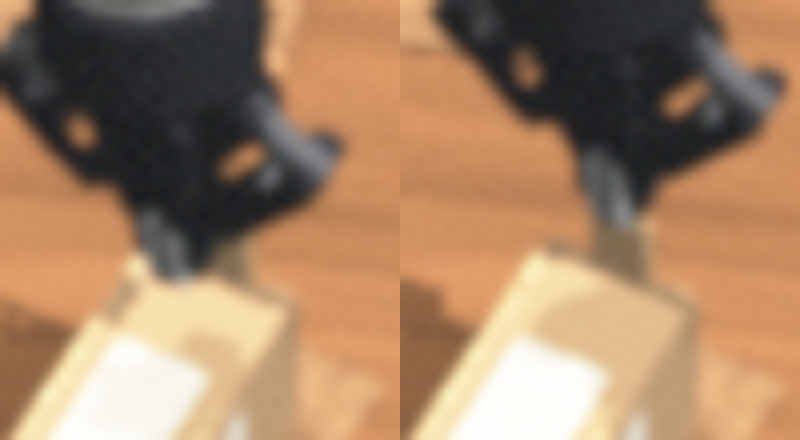

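The tip's position is ambiguous along the viewing ray. I'll settle it by lowering the fingers onto the carton top in small steps and watching the force.

```bash
python3 -m pendant '[{"fingers":0,"delta_pos":[0,0,-30],"angular":[0,0,0]},{"fingers":0,"delta_pos":[-20,0,0],"angular":[0,0,0]},{"fingers":0,"delta_pos":[-20,0,0],"angular":[0,0,0]},{"fingers":0,"delta_pos":[0,0,28],"angular":[0,0,0]},{"fingers":0,"delta_pos":[0,0,0],"angular":[0,0,0]},{"fingers":0,"delta_pos":[0,0,0],"angular":[0,0,0]}]' | egrep 'tcp|force'
python3 -m pendant '[{"fingers":0,"delta_pos":[0,0,1.5],"angular":[0,0,0]},{"fingers":0,"delta_pos":[0,0,1.5],"angular":[0,0,0]},{"fingers":0,"delta_pos":[0,0,0],"angular":[0,0,0]}]' | egrep 'tcp|force'
python3 -m pendant '[{"fingers":0,"delta_pos":[0,0,1.5],"angular":[0,0,0]},{"fingers":0,"delta_pos":[0,0,1],"angular":[0,0,0]},{"fingers":0,"delta_pos":[0,0,0],"angular":[0,0,0]}]' | egrep 'tcp|force'
```

```text
tcp_pos: [0.5869, -0.1737, 0.0794]
wrist_force: [0.1, -0.2, -0.3]
tcp_pos: [0.588, -0.1742, 0.0777]
wrist_force: [-0.8, -0.3, -0.3]
tcp_pos: [0.5877, -0.1741, 0.0745]
wrist_force: [-0.0, -0.7, 0.0]
```

```bash
for i in 1 ; do python3 -m pendant '[{"fingers":0,"delta_pos":[0,0,1.5],"angular":[0,0,0]},{"fingers":0,"delta_pos":[0,0,1.5],"angular":[0,0,0]},{"fingers":0,"delta_pos":[0,0,0],"angular":[0,0,0]}]' | egrep 'tcp|force'; done
python3 -m pendant '[{"fingers":0,"delta_pos":[0,0,1.5],"angular":[0,0,0]},{"fingers":0,"delta_pos":[0,0,1.5],"angular":[0,0,0]},{"fingers":0,"delta_pos":[0,0,0],"angular":[0,0,0]}]' | egrep 'tcp|force'
python3 - <<'E'
from h import *
cv2.imwrite('pics/s5.png',env.read_camera("scene"))
E
python3 -m pendant '[{"fingers":0,"delta_pos":[0,0,1.5],"angular":[0,0,0]},{"fingers":0,"delta_pos":[0,0,1],"angular":[0,0,0]},{"fingers":0,"delta_pos":[0,0,0],"angular":[0,0,0]}]' | egrep 'tcp|force'
```

```text
tcp_pos: [0.5876, -0.1741, 0.0712]
wrist_force: [1.1, 0.1, 0.3]
tcp_pos: [0.5876, -0.1741, 0.0683]
wrist_force: [-0.4, 0.1, -0.1]
tcp_pos: [0.5877, -0.1741, 0.0659]
wrist_force: [-1.0, 0.1, 0.6]
```

```bash

python3 -m pendant '[{"fingers":0,"delta_pos":[0,0,1.5],"angular":[0,0,0]},{"fingers":0,"delta_pos":[0,0,1.5],"angular":[0,0,0]},{"fingers":0,"delta_pos":[0,0,0],"angular":[0,0,0]}]' | egrep 'tcp|force'
python3 -m pendant '[{"fingers":0,"delta_pos":[0,0,1],"angular":[0,0,0]},{"fingers":0,"delta_pos":[0,0,1],"angular":[0,0,0]},{"fingers":0,"delta_pos":[0,0,0],"angular":[0,0,0]}]' | egrep 'tcp|force'
python3 - <<'E'
from h import *
b=env.read_camera("scene");cv2.imwrite('pics/s6.png',b);a=cv2.imread('pics/s4.png')
s,x,R=cur()
f=lambda a:cv2.resize(a[160:225,200:250],None,fx=8,fy=8,interpolation=cv2.INTER_CUBIC)
cv2.imwrite('pics/p4.png',np.hstack([f(a),f(b)]))
print((proj("scene",[x+[0,0,dz] for dz in (0,.01,.018,.025)])-[200,160]+.5)*8+[400,0])
E
```

```text
tcp_pos: [0.5876, -0.1741, 0.0628]
wrist_force: [0.8, 0.2, -0.3]
tcp_pos: [0.5877, -0.1741, 0.0609]
wrist_force: [-0.7, 0.4, -0.2]
[[612.1512 366.9004]
 [610.2188 351.1646]
 [608.6546 338.4255]
 [607.2723 327.1672]]
```

View pics/p4.png

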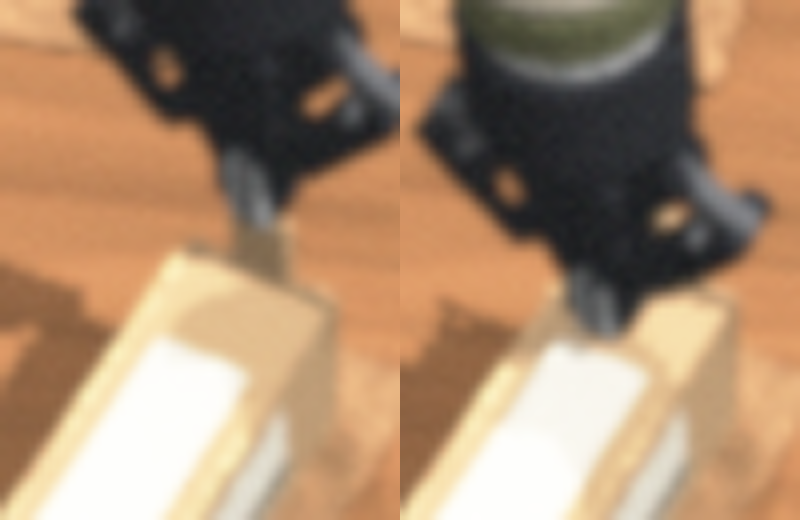

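The tip in the picture is at (605,335), which confirms the shut tips are about 18.5 mm above the reported TCP. I'll push the tab along its arc with that correction.

```bash

python3 -m pendant '[{"fingers":0,"delta_pos":[0,1,-3],"angular":[0,0,0]},{"fingers":0,"delta_pos":[14,0,0],"angular":[0,0,0]},{"fingers":0,"delta_pos":[14,0,0],"angular":[0,0,0]},{"fingers":0,"delta_pos":[7.7,0,0],"angular":[0,0,0]},{"fingers":0,"delta_pos":[7.6,0,1],"angular":[0,0,0]},{"fingers":0,"delta_pos":[7.4,0,2.7],"angular":[0,0,0]},{"fingers":0,"delta_pos":[7,0,3.3],"angular":[0,0,0]},{"fingers":0,"delta_pos":[6.6,0,4.1],"angular":[0,0,0]},{"fingers":0,"delta_pos":[6.2,0,4.7],"angular":[0,0,0]},{"fingers":0,"delta_pos":[5.8,0,5.4],"angular":[0,0,0]},{"fingers":0,"delta_pos":[0,0,0],"angular":[0,0,0]}]' | egrep 'tcp|force'
python3 - <<'E'
from h import *
b=env.read_camera("scene");cv2.imwrite('pics/s7.png',b)
s,x,R=cur();print((Ro.from_euler('z',-YAW).apply(x-C))*1e3)
f=lambda a:cv2.resize(a[150:225,190:270],None,fx=8,fy=8,interpolation=cv2.INTER_CUBIC)
cv2.imwrite('pics/p5.png',f(b))
E
```

```text
tcp_pos: [0.5127, -0.1527, 0.0417]
wrist_force: [0.6, -1.1, 0.0]
[-120.7432    0.1127   38.1966]
```

View pics/p5.png

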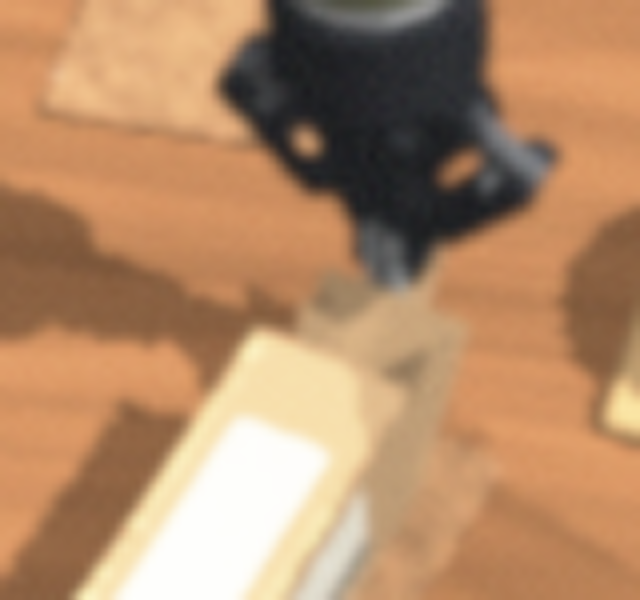

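The view shows the spout swung out, the fingertips at (390,280) on the tab and the carton unmoved. I'll carry on to the stop.

```bash

python3 -m pendant '[{"fingers":0,"delta_pos":[5.1,0,5.8],"angular":[0,0,0]},{"fingers":0,"delta_pos":[4.5,0,6.4],"angular":[0,0,0]},{"fingers":0,"delta_pos":[3.9,0,6.7],"angular":[0,0,0]},{"fingers":0,"delta_pos":[0,0,0],"angular":[0,0,0]}]' | egrep 'tcp|force'
python3 -m pendant '[{"fingers":0,"delta_pos":[1.7,0,3.5],"angular":[0,0,0]},{"fingers":0,"delta_pos":[0,0,0],"angular":[0,0,0]}]' | egrep 'tcp|force'
python3 -m pendant '[{"fingers":0,"delta_pos":[1.5,0,3.6],"angular":[0,0,0]},{"fingers":0,"delta_pos":[0,0,0],"angular":[0,0,0]}]' | egrep 'tcp|force'
python3 -c "
from h import *
cv2.imwrite('pics/s8.png',env.read_camera('scene'))"
```

```text
tcp_pos: [0.4997, -0.1491, 0.0226]
wrist_force: [0.2, 0.5, -0.2]
tcp_pos: [0.4995, -0.1493, 0.0201]
wrist_force: [0.6, 0.2, 0.3]
tcp_pos: [0.4981, -0.1489, 0.0166]
wrist_force: [0.4, 0.4, -0.1]
```

```bash

for i in 1; do python3 -m pendant '[{"fingers":0,"delta_pos":[0.5,0,1.5],"angular":[0,0,0]},{"fingers":0,"delta_pos":[0,0,0],"angular":[0,0,0]}]' | egrep 'tcp|force'; done
python3 -m pendant '[{"fingers":0,"delta_pos":[0,0,0],"angular":[0,0,0]}]' | egrep 'force'
python3 -m pendant '[{"fingers":0,"delta_pos":[0.5,0,1.5],"angular":[0,0,0]},{"fingers":0,"delta_pos":[0,0,0],"angular":[0,0,0]}]' | egrep 'tcp|force'
python3 -m pendant '[{"fingers":0,"delta_pos":[0,0,0],"angular":[0,0,0]}]' | egrep 'force'
python3 - <<'E'
from h import *
b=env.read_camera("scene");cv2.imwrite('pics/s9.png',b)
a=cv2.imread('pics/s7.png');c=cv2.imread('pics/s8.png')
# carton motion check: label region correlation
g=lambda a:np.float32(cv2.cvtColor(a,cv2.COLOR_BGR2GRAY)[205:255,190:245])
for q in(c,b): print(cv2.phaseCorrelate(g(a),g(q),cv2.createHanningWindow((55,50),cv2.CV_32F)))
E
```

```text
tcp_pos: [0.4978, -0.1489, 0.0153]
wrist_force: [-0.3, 0.1, 0.7]
wrist_force: [0.2, -0.4, 0.1]
tcp_pos: [0.4973, -0.1488, 0.0138]
wrist_force: [-0.6, -0.3, -0.1]
wrist_force: [0.8, 0.6, -0.4]
((0.004875972963930053, 0.02767051128068232), 0.9115822254816691)
((0.05212032496485719, 0.08750452923493768), 0.9006568024953207)
```

```bash

python3 -m pendant '[{"fingers":0,"delta_pos":[0.5,0,1.5],"angular":[0,0,0]},{"fingers":0,"delta_pos":[0,0,0],"angular":[0,0,0]},{"fingers":0,"delta_pos":[0,0,0],"angular":[0,0,0]}]' | egrep 'tcp|force'
python3 -c "
from h import *
cv2.imwrite('pics/s10.png',env.read_camera('scene'))"
python3 -m pendant '[{"fingers":0,"delta_pos":[0.5,0,1.5],"angular":[0,0,0]},{"fingers":0,"delta_pos":[0,0,0],"angular":[0,0,0]},{"fingers":0,"delta_pos":[0,0,0],"angular":[0,0,0]}]' | egrep 'tcp|force'
python3 - <<'E'
from h import *
b=env.read_camera("scene");cv2.imwrite('pics/s11.png',b)
G=[cv2.imread(f'pics/s{i}.png') for i in(7,8,9,10,11)]
for r in((205,255,190,245),(225,255,190,222),(165,200,285,305)):
  g=lambda a:np.float32(cv2.cvtColor(a,cv2.COLOR_BGR2GRAY)[r[0]:r[1],r[2]:r[3]])
  for q in G[1:]: print(np.round(cv2.phaseCorrelate(g(G[0]),g(q),cv2.createHanningWindow((r[3]-r[2],r[1]-r[0]),cv2.CV_32F))[0],3),end=' ')
  print()
f=lambda a:cv2.resize(a[150:225,200:270],None,fx=8,fy=8,interpolation=cv2.INTER_CUBIC)
cv2.imwrite('pics/p6.png',f(b))
E
```

```text
tcp_pos: [0.4967, -0.1486, 0.0123]
wrist_force: [-0.2, -0.1, 0.8]
tcp_pos: [0.4962, -0.1484, 0.0108]
wrist_force: [-1.0, 0.2, 0.3]
[0.005 0.028] [0.052 0.088] [ 0.165 -0.03 ] [0.092 0.074] 
[-0.029 -0.024] [0.087 0.044] [ 0.26  -0.121] [0.137 0.094] 
[-0.023 -0.162] [ 0.044 -0.157] [-0.055 -0.153] [0.126 0.099]
```

```bash

python3 -m pendant '[{"fingers":0,"delta_pos":[0,0,-20],"angular":[0,0,0]},{"fingers":0,"delta_pos":[0,0,-40],"angular":[0,0,0]},{"fingers":85,"delta_pos":[0,0,-45],"angular":[0,0,0]},{"fingers":85,"delta_pos":[0,0,-45],"angular":[0,0,0]},{"fingers":85,"delta_pos":[0,0,-20],"angular":[0,0,0]},{"fingers":85,"delta_pos":[0,0,0],"angular":[0,0,0]}]' | egrep 'tcp|force|gap'
python3 - <<'E'
from h import *
b=env.read_camera("scene");cv2.imwrite('pics/s12.png',b)
f=lambda a:cv2.resize(a[165:260,185:270],None,fx=6,fy=6,interpolation=cv2.INTER_CUBIC)
A=f(b);F=lambda P:((proj("scene",P)-[185,165]+.5)*6)
cv2.imwrite('pics/p6.png',A)
for th in(1.0,1.1,1.2): print(th,F([W(-75-99*np.sin(th),y,3+99*np.cos(th)) for y in(-12,12)]).round())
print('top corners',F([W(x,y,72) for x,y in((-75,-30),(-75,30),(75,30),(75,-30))]).round())
E
```

```text
tcp_pos: [0.4985, -0.1495, 0.1848]
wrist_force: [1.0, -0.4, 0.1]
finger_gap: 0.0581
1.0 [[338.  65.]
 [381.  82.]]
1.1 [[343.  69.]
 [386.  85.]]
1.2 [[348.  74.]
 [390.  90.]]
top corners [[225. 157.]
 [336. 201.]
 [182. 452.]
 [ 65. 402.]]
```

View pics/p6.png

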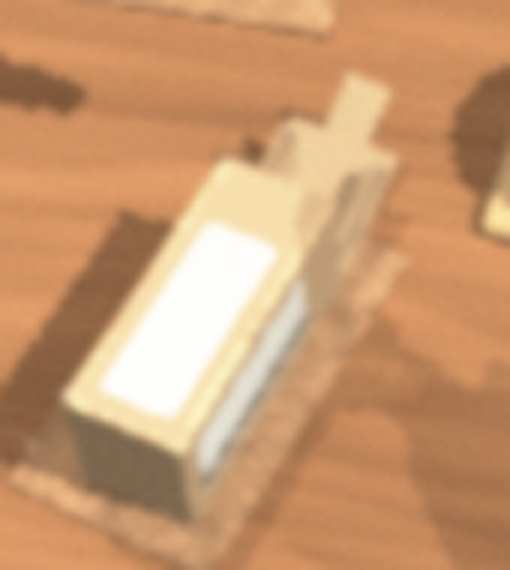

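The tab end is at (348,74) to (390,90), which matches the 1.2 rad prediction to the pixel. The carton corners are where they were. Next is the grasp.

```bash
python3 - <<'E'
from h import *
plan(W(0,0,10),YAW)
E
```

```text
t 12.15 tcp [ 497.4029 -149.0012  182.5185] F [-0.7189 -0.0715  0.2109] gap 65.5
rot [-0.0006  0.0037  0.0002] delta mm (start axes) [-136.646     0.2633  169.0219] (end axes) [-137.2665    0.1942  168.5185]
```

```bash

python3 -m pendant '[{"fingers":85,"delta_pos":[-34,0,0],"angular":[0,0,0]},{"fingers":85,"delta_pos":[-34,0,0],"angular":[0,0,0]},{"fingers":85,"delta_pos":[-34,0,0],"angular":[0,0,0]},{"fingers":85,"delta_pos":[-35,0,0],"angular":[0,0,0]},{"fingers":85,"delta_pos":[0,0,30],"angular":[0,0,0]},{"fingers":85,"delta_pos":[0,0,35],"angular":[0,0,0]},{"fingers":85,"delta_pos":[0,0,35],"angular":[0,0,0]},{"fingers":85,"delta_pos":[0,0,20],"angular":[0,0,0]},{"fingers":85,"delta_pos":[0,0,0],"angular":[0,0,0]}]' | egrep 'tcp|force|gap'
python3 -m pendant '[{"fingers":85,"delta_pos":[0,0,10],"angular":[0,0,0]},{"fingers":85,"delta_pos":[0,0,10],"angular":[0,0,0]},{"fingers":85,"delta_pos":[0,0,10],"angular":[0,0,0]},{"fingers":85,"delta_pos":[0,0,0],"angular":[0,0,0]}]' | egrep 'tcp|force|gap'
python3 -m pendant '[{"fingers":85,"delta_pos":[0,0,6],"angular":[0,0,0]},{"fingers":85,"delta_pos":[0,0,6],"angular":[0,0,0]},{"fingers":85,"delta_pos":[0,0,6],"angular":[0,0,0]},{"fingers":85,"delta_pos":[0,0,0],"angular":[0,0,0]}]' | egrep 'tcp|force|gap'
```

```text
tcp_pos: [0.6244, -0.1823, 0.0548]
wrist_force: [-0.9, 0.1, -0.3]
finger_gap: 0.0854
tcp_pos: [0.6278, -0.1838, 0.0296]
wrist_force: [-0.6, 0.1, -0.1]
finger_gap: 0.085
tcp_pos: [0.6279, -0.1838, 0.0118]
wrist_force: [-0.8, -0.0, -0.3]
finger_gap: 0.0853
```

```bash

python3 -m pendant '[{"fingers":40,"delta_pos":[0,0,0],"angular":[0,0,0]},{"fingers":40,"delta_pos":[0,0,0],"angular":[0,0,0]},{"fingers":40,"delta_pos":[0,0,0],"angular":[0,0,0]},{"fingers":40,"delta_pos":[0,0,0],"angular":[0,0,0]},{"fingers":40,"delta_pos":[0,0,0],"angular":[0,0,0]},{"fingers":40,"delta_pos":[0,0,0],"angular":[0,0,0]}]' 60| egrep 'tcp|force|gap'
python3 -m pendant '[{"fingers":40,"delta_pos":[0,0,-5],"angular":[0,0,0]},{"fingers":40,"delta_pos":[0,0,-10],"angular":[0,0,0]},{"fingers":40,"delta_pos":[0,0,-10],"angular":[0,0,0]},{"fingers":40,"delta_pos":[0,0,-5],"angular":[0,0,0]},{"fingers":40,"delta_pos":[0,0,0],"angular":[0,0,0]},{"fingers":40,"delta_pos":[0,0,0],"angular":[0,0,0]}]' | egrep 'tcp|force|gap'
python3 - <<'E'
from h import *
print(env.get_state()['ft_torque'])
b=env.read_camera("scene");cv2.imwrite('pics/s13.png',b)
s,x,R=cur();G=x  # carton centre under TCP: predicted corners
yaw=np.arctan2(*(-R.as_matrix()[[1,0],0]));yaw=np.arctan2(-R.as_matrix()[1,0],-R.as_matrix()[0,0]);print('tool yaw',yaw)
c=np.array([x[0],x[1],x[2]-.0118+.004])
hsv=cv2.cvtColor(b,cv2.COLOR_BGR2HSV)
f=lambda a:cv2.resize(a[145:260,180:280],None,fx=5,fy=5,interpolation=cv2.INTER_CUBIC)
A=f(b)
for X in((75,-30,72),(75,30,72),(75,-30,0),(75,30,0),(-166,-12,38.5),(-166,12,38.5)):
    p=(proj("scene",W(*X,c=c,yaw=yaw))[0]-[180,145]+.5)*5;cv2.circle(A,tuple(int(v) for v in p),3,(0,0,255),-1)
cv2.imwrite('pics/p7.png',A)
E
```

```text
tcp_pos: [0.6291, -0.1843, 0.0135]
wrist_force: [1.1, -0.9, 5.0]
finger_gap: 0.0592
tcp_pos: [0.6287, -0.1841, 0.043]
wrist_force: [0.8, 0.4, -3.3]
finger_gap: 0.059
[-0.0564 -0.0243 -0.0288]
tool yaw -0.26277559595993955
```

View pics/p7.png

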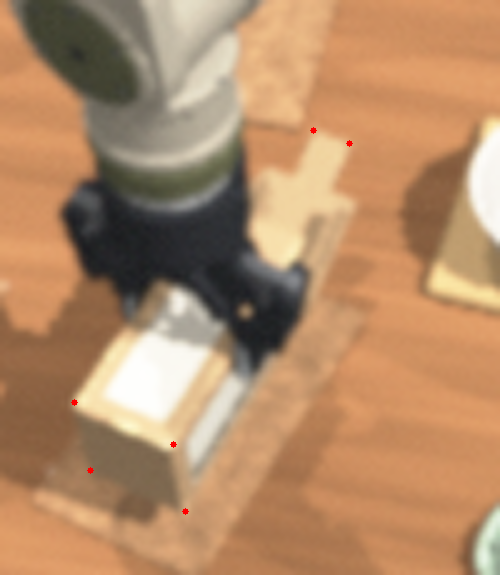

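The view shows the carton lifted cleanly, with my predicted corners and lip (marked dots) lying on it. The wrist reads about 3.3 N, as expected for its weight. Next I'll work out the pour poses.

```bash
cat >> h.py <<'E'
L=np.array([.166,0,-.0295])
def lip(): s,x,R=cur();return x+R.apply(L)
E
python3 - <<'E'
from h import *
print('lip now',lip()*1e3)
for t,z in((0,.135),(.15,.135),(.3,.074)):
    p=np.array([.491,-.0043,z])-tool(YAW,t).apply(L);print(t,p*1e3);plan(p,YAW,t)
E
```

```text
lip now [ 468.0918 -140.8549   72.207 ]
0 [651.292  -47.4564 105.5   ]
t 15.1 tcp [ 628.3827 -183.9664   42.635 ] F [ 0.9535  0.1692 -4.1138] gap 59.2
rot [ 0.0002 -0.0004  0.0002] delta mm (start axes) [ 13.3644 137.7874 -62.8319] (end axes) [ 13.3681 137.7719 -62.865 ]
0.15 [653.7489 -48.1179 130.638 ]
t 15.1 tcp [ 628.3827 -183.9664   42.635 ] F [ 0.9535  0.1692 -4.1138] gap 59.2
rot [ 0.0002 -0.1504  0.0002] delta mm (start axes) [ 10.8309 137.7918 -87.971 ] (end axes) [ -2.4489 137.7719 -88.6323]
0.3 [652.5509 -47.7954  94.8739]
t 15.1 tcp [ 628.3827 -183.9664   42.635 ] F [ 0.9535  0.1692 -4.1138] gap 59.2
rot [ 0.0002 -0.3004  0.0002] delta mm (start axes) [ 12.0561 137.785  -52.2064] (end axes) [ -3.9121 137.7719 -53.471 ]
```

```bash

python3 -m pendant '[{"fingers":40,"delta_pos":[0,0,-5],"angular":[0,0,0]},{"fingers":40,"delta_pos":[0,0,-10],"angular":[0,0,0]},{"fingers":40,"delta_pos":[0,0,-16],"angular":[0,0,0]},{"fingers":40,"delta_pos":[0,0,-16],"angular":[0,0,0]},{"fingers":40,"delta_pos":[0,0,-10],"angular":[0,0,0]},{"fingers":40,"delta_pos":[0,0,-5],"angular":[0,0,0]},{"fingers":40,"delta_pos":[0,3,0],"angular":[0,0,0]},{"fingers":40,"delta_pos":[1,7,0],"angular":[0,0,0]},{"fingers":40,"delta_pos":[1,11,0],"angular":[0,0,0]},{"fingers":40,"delta_pos":[1,13,0],"angular":[0,0,0]},{"fingers":40,"delta_pos":[1,13,0],"angular":[0,0,0]},{"fingers":40,"delta_pos":[1,13,0],"angular":[0,0,0]}]' | egrep 'tcp|force|gap'
python3 -m pendant '[{"fingers":40,"delta_pos":[1,13,0],"angular":[0,0,0]},{"fingers":40,"delta_pos":[1,13,0],"angular":[0,0,0]},{"fingers":40,"delta_pos":[1,13,0],"angular":[0,0,0]},{"fingers":40,"delta_pos":[1,13,0],"angular":[0,0,0]},{"fingers":40,"delta_pos":[1,11,0],"angular":[0,0,0]},{"fingers":40,"delta_pos":[1,8,0],"angular":[0,0,0]},{"fingers":40,"delta_pos":[1,5,0],"angular":[0,0,0]},{"fingers":40,"delta_pos":[1,2,0],"angular":[0,0,0]},{"fingers":40,"delta_pos":[0,0,0],"angular":[0,0,0]},{"fingers":40,"delta_pos":[0,0,0],"angular":[0,0,0]}]' | egrep 'tcp|force|gap'
python3 - <<'E'
from h import *
print('lip now',lip()*1e3)
for t,z in((.3,.135),(.3,.074)):
    p=np.array([.491,-.0043,z])-tool(YAW,t).apply(L);plan(p,YAW,t)
E
```

```text
tcp_pos: [0.6395, -0.1231, 0.1046]
wrist_force: [-0.5, 0.1, -3.5]
finger_gap: 0.059
tcp_pos: [0.6519, -0.0479, 0.1049]
wrist_force: [1.0, -0.7, -2.9]
finger_gap: 0.0594
lip now [491.585   -4.6673 134.3798]
t 17.3 tcp [651.8643 -47.8773 104.8892] F [ 1.0329 -0.7339 -2.9124] gap 59.4
rot [-0.0002 -0.2999 -0.0003] delta mm (start axes) [ -0.6445   0.2521 -50.9847] (end axes) [-15.68     0.2576 -48.5179]
t 17.3 tcp [651.8643 -47.8773 104.8892] F [ 1.0329 -0.7339 -2.9124] gap 59.4
rot [-0.0002 -0.2999 -0.0003] delta mm (start axes) [-0.641   0.2589 10.0153] (end axes) [2.3467 0.2576 9.7576]
```

```bash

python3 -m pendant '[{"fingers":40,"delta_pos":[-0.7,0,-4.1],"angular":[0,-0.025,0]},{"fingers":40,"delta_pos":[-0.7,0,-4.1],"angular":[0,-0.025,0]},{"fingers":40,"delta_pos":[-0.7,0,-4.1],"angular":[0,-0.025,0]},{"fingers":40,"delta_pos":[-0.7,0,-4.1],"angular":[0,-0.025,0]},{"fingers":40,"delta_pos":[-0.7,0,-4.1],"angular":[0,-0.025,0]},{"fingers":40,"delta_pos":[-0.7,0,-4.1],"angular":[0,-0.025,0]},{"fingers":40,"delta_pos":[-0.7,0,-4.1],"angular":[0,-0.025,0]},{"fingers":40,"delta_pos":[-0.7,0,-4.1],"angular":[0,-0.025,0]},{"fingers":40,"delta_pos":[-0.7,0,-4.1],"angular":[0,-0.025,0]},{"fingers":40,"delta_pos":[-0.7,0,-4.1],"angular":[0,-0.025,0]},{"fingers":40,"delta_pos":[0,0,0],"angular":[0,0,0]}]' | egrep 'tcp|force|gap'
python3 -m pendant '[{"fingers":40,"delta_pos":[1.5,0,6],"angular":[0,0,0]},{"fingers":40,"delta_pos":[2.5,0,10],"angular":[0,0,0]},{"fingers":40,"delta_pos":[2.5,0,10],"angular":[0,0,0]},{"fingers":40,"delta_pos":[2.5,0,10],"angular":[0,0,0]},{"fingers":40,"delta_pos":[2.5,0,10],"angular":[0,0,0]},{"fingers":40,"delta_pos":[2.2,0,8],"angular":[0,0,0]},{"fingers":40,"delta_pos":[1.2,0,5],"angular":[0,0,0]},{"fingers":40,"delta_pos":[0,0,0],"angular":[0,0,0]},{"fingers":40,"delta_pos":[0,0,0],"angular":[0,0,0]},{"fingers":40,"delta_pos":[0,0,0],"angular":[0,0,0]}]' | egrep 'tcp|force|gap'
python3 - <<'E'
from h import *
s,x,R=cur();print('lip now',lip()*1e3,'tilt',np.arcsin(-R.as_matrix()[2,0]))
a,b=env.read_camera("scene"),env.read_camera("top");cv2.imwrite('pics/s14.png',a);cv2.imwrite('pics/t14.png',b)
E
```

```text
tcp_pos: [0.6537, -0.0478, 0.147]
wrist_force: [-0.5, 0.8, -3.4]
finger_gap: 0.0593
tcp_pos: [0.6549, -0.0482, 0.0862]
wrist_force: [-0.4, -0.0, -3.5]
finger_gap: 0.0588
lip now [492.5861  -4.5285  73.5146] tilt 0.25138113960151093
```

```bash

python3 -m pendant '[{"fingers":40,"delta_pos":[-0.6,0,-3.3],"angular":[0,-0.02,0]},{"fingers":40,"delta_pos":[-0.6,0,-3.3],"angular":[0,-0.02,0]},{"fingers":40,"delta_pos":[-0.6,0,-3.3],"angular":[0,-0.02,0]},{"fingers":40,"delta_pos":[-0.3,0,-1.7],"angular":[0,-0.01,0]},{"fingers":40,"delta_pos":[-0.3,0,-1.7],"angular":[0,-0.01,0]},{"fingers":40,"delta_pos":[-0.3,0,-1.7],"angular":[0,-0.01,0]},{"fingers":40,"delta_pos":[-0.3,0,-1.7],"angular":[0,-0.01,0]},{"fingers":40,"delta_pos":[-0.3,0,-1.7],"angular":[0,-0.01,0]},{"fingers":40,"delta_pos":[-0.3,0,-1.7],"angular":[0,-0.01,0]},{"fingers":40,"delta_pos":[-0.3,0,-1.7],"angular":[0,-0.01,0]},{"fingers":40,"delta_pos":[-0.3,0,-1.7],"angular":[0,-0.01,0]},{"fingers":40,"delta_pos":[-0.3,0,-1.7],"angular":[0,-0.01,0]}]' | egrep 'tcp|force|gap'
python3 -m pendant '[{"fingers":40,"delta_pos":[-0.15,0,-0.9],"angular":[0,-0.005,0]},{"fingers":40,"delta_pos":[-0.15,0,-0.8],"angular":[0,-0.005,0]},{"fingers":40,"delta_pos":[-0.15,0,-0.9],"angular":[0,-0.005,0]},{"fingers":40,"delta_pos":[-0.15,0,-0.8],"angular":[0,-0.005,0]},{"fingers":40,"delta_pos":[-0.15,0,-0.9],"angular":[0,-0.005,0]},{"fingers":40,"delta_pos":[-0.15,0,-0.8],"angular":[0,-0.005,0]},{"fingers":40,"delta_pos":[0,0,0],"angular":[0,0,0]},{"fingers":40,"delta_pos":[0,0,0],"angular":[0,0,0]},{"fingers":40,"delta_pos":[0,0,0],"angular":[0,0,0]},{"fingers":40,"delta_pos":[0,0,0],"angular":[0,0,0]}]' | egrep 'tcp|force|gap'
python3 - <<'E'
from h import *
s,x,R=cur();print('lip now',lip()*1e3,'tilt',np.arcsin(-R.as_matrix()[2,0]))
a,b=env.read_camera("scene"),env.read_camera("top");cv2.imwrite('pics/s15.png',a);cv2.imwrite('pics/t15.png',b)
# dark pixels inside dish
for n,i in(('scene',a),('top',b)):
    c=proj(n,[.464,.003,.02])[0];m=np.zeros(i.shape[:2],np.uint8);cv2.circle(m,(int(c[0]),int(c[1])),13,1,-1)
    print(n,c,'dark in dish',int(((i.max(2)<80)&(m>0)).sum()),'of',m.sum())
E
```

```text
tcp_pos: [0.6507, -0.0471, 0.1109]
wrist_force: [-0.2, 0.4, -3.8]
finger_gap: 0.0588
tcp_pos: [0.6497, -0.0469, 0.1158]
wrist_force: [0.0, 0.6, -3.9]
finger_gap: 0.0591
lip now [492.1278  -4.4732  73.3875] tilt 0.429939672952858
scene [292.7893 188.2597] dark in dish 266 of 529
top [228.2221 210.4386] dark in dish 13 of 529
```

```bash

cat > chk.py <<'E'
from h import *
import sys
s,x,R=cur();print('t',s['clock'],'lip',lip()*1e3,'tilt',np.arcsin(-R.as_matrix()[2,0]),'Fz',s['wrist_force'][2])
a,b=env.read_camera("scene"),env.read_camera("top");k=sys.argv[1];cv2.imwrite(f'pics/s{k}.png',a);cv2.imwrite(f'pics/t{k}.png',b)
m=np.zeros(b.shape[:2],np.uint8);cv2.circle(m,(228,209),16,1,-1)
print('dark',int(((b.max(2)<90)&(m>0)).sum()),'of',m.sum())
E
python3 -m pendant '[{"fingers":40,"delta_pos":[-0.15,0,-0.9],"angular":[0,-0.005,0]},{"fingers":40,"delta_pos":[-0.15,0,-0.8],"angular":[0,-0.005,0]},{"fingers":40,"delta_pos":[-0.15,0,-0.9],"angular":[0,-0.005,0]},{"fingers":40,"delta_pos":[-0.15,0,-0.8],"angular":[0,-0.005,0]},{"fingers":40,"delta_pos":[-0.15,0,-0.9],"angular":[0,-0.005,0]},{"fingers":40,"delta_pos":[-0.15,0,-0.8],"angular":[0,-0.005,0]},{"fingers":40,"delta_pos":[-0.15,0,-0.9],"angular":[0,-0.005,0]},{"fingers":40,"delta_pos":[-0.15,0,-0.8],"angular":[0,-0.005,0]},{"fingers":40,"delta_pos":[-0.15,0,-0.9],"angular":[0,-0.005,0]},{"fingers":40,"delta_pos":[-0.15,0,-0.8],"angular":[0,-0.005,0]},{"fingers":40,"delta_pos":[0,0,0],"angular":[0,0,0]},{"fingers":40,"delta_pos":[0,0,0],"angular":[0,0,0]}]' | egrep 'force'
python3 chk.py 16
python3 -m pendant '[{"fingers":40,"delta_pos":[-0.3,0,-1.7],"angular":[0,-0.01,0]},{"fingers":40,"delta_pos":[-0.3,0,-1.7],"angular":[0,-0.01,0]},{"fingers":40,"delta_pos":[-0.3,0,-1.7],"angular":[0,-0.01,0]},{"fingers":40,"delta_pos":[-0.3,0,-1.7],"angular":[0,-0.01,0]},{"fingers":40,"delta_pos":[-0.3,0,-1.7],"angular":[0,-0.01,0]},{"fingers":40,"delta_pos":[-0.3,0,-1.7],"angular":[0,-0.01,0]},{"fingers":40,"delta_pos":[0,0,0],"angular":[0,0,0]},{"fingers":40,"delta_pos":[0,0,0],"angular":[0,0,0]},{"fingers":40,"delta_pos":[0,0,0],"angular":[0,0,0]},{"fingers":40,"delta_pos":[0,0,0],"angular":[0,0,0]}]' | egrep 'force'
python3 chk.py 17
```

```text
wrist_force: [0.1, 0.2, -3.1]
t 23.0 lip [492.0026  -4.4334  73.6086] tilt 0.48001694745418566 Fz -3.1061778836030514
dark 39 of 797
wrist_force: [-0.2, 0.5, -2.8]
t 24.1 lip [492.1582  -4.4643  73.8796] tilt 0.540061003625237 Fz -2.790461997063741
dark 32 of 797
```

```bash

python3 -m pendant '[{"fingers":40,"delta_pos":[-0.3,0,-1.7],"angular":[0,-0.01,0]},{"fingers":40,"delta_pos":[-0.3,0,-1.7],"angular":[0,-0.01,0]},{"fingers":40,"delta_pos":[-0.3,0,-1.7],"angular":[0,-0.01,0]},{"fingers":40,"delta_pos":[-0.3,0,-1.7],"angular":[0,-0.01,0]},{"fingers":40,"delta_pos":[-0.3,0,-1.7],"angular":[0,-0.01,0]},{"fingers":40,"delta_pos":[-0.3,0,-1.7],"angular":[0,-0.01,0]},{"fingers":40,"delta_pos":[-0.3,0,-1.7],"angular":[0,-0.01,0]},{"fingers":40,"delta_pos":[-0.3,0,-1.7],"angular":[0,-0.01,0]},{"fingers":40,"delta_pos":[-0.3,0,-1.7],"angular":[0,-0.01,0]},{"fingers":40,"delta_pos":[-0.3,0,-1.7],"angular":[0,-0.01,0]},{"fingers":40,"delta_pos":[-0.3,0,-1.7],"angular":[0,-0.01,0]},{"fingers":40,"delta_pos":[-0.3,0,-1.7],"angular":[0,-0.01,0]}]' | egrep 'force'
python3 -m pendant '[{"fingers":40,"delta_pos":[-0.6,0,-3.3],"angular":[0,-0.02,0]},{"fingers":40,"delta_pos":[-0.6,0,-3.3],"angular":[0,-0.02,0]},{"fingers":40,"delta_pos":[-0.6,0,-3.3],"angular":[0,-0.02,0]},{"fingers":40,"delta_pos":[-0.6,0,-3.3],"angular":[0,-0.02,0]},{"fingers":40,"delta_pos":[-0.6,0,-3.3],"angular":[0,-0.02,0]},{"fingers":40,"delta_pos":[-0.6,0,-3.3],"angular":[0,-0.02,0]},{"fingers":40,"delta_pos":[0,0,0],"angular":[0,0,0]},{"fingers":40,"delta_pos":[0,0,0],"angular":[0,0,0]},{"fingers":40,"delta_pos":[0,0,0],"angular":[0,0,0]},{"fingers":40,"delta_pos":[0,0,0],"angular":[0,0,0]}]' | egrep 'force'
python3 chk.py 18
python3 - <<'E'
import cv2,numpy as np
for k in(14,16,18):
    i=cv2.imread(f'pics/t{k}.png')[185:235,200:255];print(k,i.mean((0,1)), [int((i.max(2)<v).sum()) for v in(50,70,90,110)])
E
```

```text
wrist_force: [-1.3, -0.2, -2.6]
wrist_force: [0.3, 0.2, -1.8]
t 26.4 lip [492.5435  -4.5885  74.5539] tilt 0.7802357055244374 Fz -1.767614657244231
dark 128 of 797
14 [124.35672727 146.94327273 161.768     ] [0, 0, 3, 145]
16 [124.17454545 147.50472727 162.95381818] [0, 19, 54, 223]
18 [104.31345455 128.58509091 144.028     ] [64, 161, 342, 736]
```

```bash

python3 -m pendant '[{"fingers":40,"delta_pos":[-7,0,-7],"angular":[0,0,0]},{"fingers":40,"delta_pos":[-12,0,-12],"angular":[0,0,0]},{"fingers":40,"delta_pos":[-12,0,-12],"angular":[0,0,0]},{"fingers":40,"delta_pos":[-12,0,-12],"angular":[0,0,0]},{"fingers":40,"delta_pos":[-7,0,-7],"angular":[0,0,0]},{"fingers":40,"delta_pos":[0,0,0],"angular":[0,0.06,0]},{"fingers":40,"delta_pos":[0,-10,0],"angular":[0,0.09,0]},{"fingers":40,"delta_pos":[0,-15,0],"angular":[0,0.09,0]},{"fingers":40,"delta_pos":[0,-15,0],"angular":[0,0.09,0]},{"fingers":40,"delta_pos":[0,-15,0],"angular":[0,0.09,0]},{"fingers":40,"delta_pos":[0,-15,0],"angular":[0,0.09,0]},{"fingers":40,"delta_pos":[0,-15,0],"angular":[0,0.09,0]}]' | egrep 'tcp|force'
python3 -m pendant '[{"fingers":40,"delta_pos":[0,-15,0],"angular":[0,0.09,0]},{"fingers":40,"delta_pos":[0,-15,0],"angular":[0,0.09,0]},{"fingers":40,"delta_pos":[0,-10,0],"angular":[0,0,0.031]},{"fingers":40,"delta_pos":[0,0,0],"angular":[0,0,0]},{"fingers":40,"delta_pos":[0,0,0],"angular":[0,0,0]}]' | egrep 'tcp|force'
python3 chk.py 19
python3 - <<'E'
from h import *
plan([.623,-.1895,.075],-.294)
E
```

```text
tcp_pos: [0.6049, -0.1236, 0.2414]
wrist_force: [1.6, 0.0, -2.8]
tcp_pos: [0.5939, -0.1611, 0.2411]
wrist_force: [-0.2, 0.6, -2.0]
t 28.2 lip [ 434.9759 -112.9832  270.2447] tilt 0.0018464058306271606 Fz -1.9934203724327668
dark 32 of 797
t 28.3 tcp [ 593.6713 -160.4377  242.003 ] F [-0.0507 -0.0029 -2.0942] gap 59.2
rot [0.0002 0.0026 0.001 ] delta mm (start axes) [-36.0439 -19.3879 167.092 ] (end axes) [-36.492  -19.3164 167.003 ]
```

```bash

python3 - <<'E'
import cv2,numpy as np
for f,(r0,r1,c0,c1) in(('t19',(190,230,208,248)),('s19',(160,205,270,318))):
    g=cv2.imread(f'pics/{f}.png')[r0:r1,c0:c1].max(2)
    print(f)
    for r in g[::2]: print(''.join('#' if v<80 else '+' if v<120 else '-' if v<170 else '.' for v in r))
E
```

```text
t19
........-------------------.............
......................----..............
...............------+#+-...............
...........---------+##-................
.........--------+-+#+-.................
.......------------++--.................
......-------....-++-...................
.....------.....-++--...................
....------....--++--....................
....------...--++--.....................
....------..--++--......................
....------.--+#--.......................
....--------+#--........................
.....-++-+-+#--.........................
......-++--#--..........................
.......--+#--...........................
........-#--............................
.......-#+-.............................
......-+--..............................
.....-#--...............................
s19
................................................
................................................
................................................
................................................
................................................
...........................
[... 154 characters left out ...]
.----.........
---...............-+###+++--+++++-------........
---................-+####+####++++-------.......
--....................-----+####++-------.......
--.......................-++##+++-..-----.......
-.......................-##++++--....----.......
-.......................+#####+-......--........
........................-++++--.......-.........
.......................--.......................
........--..........+++++-......................
.......------.......------......................
........------------............................
........---------------------...................
..........-..---................................
................................................
```

```bash

python3 - <<'E'
import cv2,numpy as np
a=cv2.imread('pics/s19.png')
A=cv2.resize(a[155:210,262:325],None,fx=9,fy=9,interpolation=cv2.INTER_CUBIC)[:495]
B=cv2.resize(a[140:320,130:300],None,fx=1.35,fy=1.35,interpolation=cv2.INTER_CUBIC)
c=np.zeros((500,800,3),np.uint8);c[:A.shape[0],:A.shape[1]]=A;B=B[:,:230];c[:B.shape[0],570:570+B.shape[1]]=B
cv2.imwrite('pics/p8.png',c)
E
```

```text
(no output)
```

View pics/p8.png

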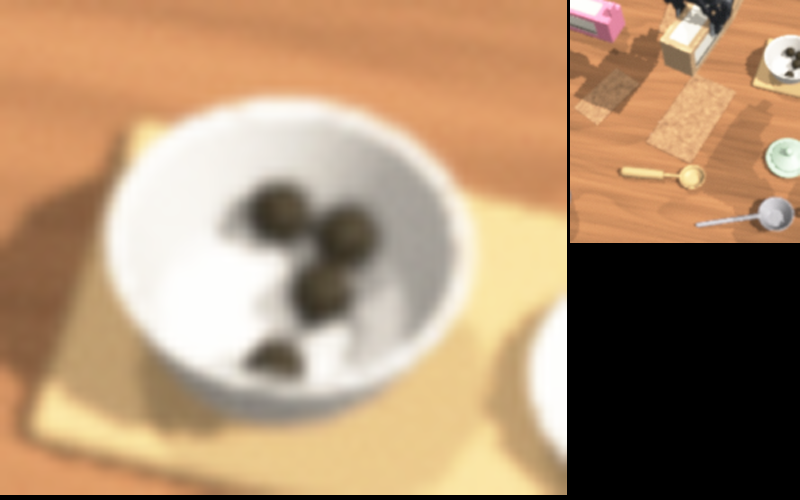

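The view shows all four balls in the deep dish, at about (280,212), (347,235), (322,290) and (275,358). The mat is now fully visible, so I'll remeasure it with a colour mask.

```bash

python3 - <<'E'
from h import *
for n,k,z in(('scene','s19',.004),('top','t19',.004)):
    a=cv2.imread(f'pics/{k}.png');c=proj(n,[.623,-.1895,.004])[0]
    lab=cv2.cvtColor(cv2.GaussianBlur(a,(0,0),1.2),cv2.COLOR_BGR2LAB).astype(float)
    r=[int(c[1])-4,int(c[1])+5,int(c[0])-4,int(c[0])+5]
    hsv=cv2.cvtColor(cv2.GaussianBlur(a,(0,0),1.2),cv2.COLOR_BGR2HSV)
    S=hsv[...,1].astype(float);print(n,c,'S in',S[r[0]:r[1],r[2]:r[3]].mean(),S[r[0]:r[1],r[2]:r[3]].std(),'S ring',[S[int(c[1]+dy),int(c[0]+dx)] for dx,dy in((-45,0),(45,10),(0,-50),(0,45),(-35,30),(35,30))])
    ref=S[r[0]:r[1],r[2]:r[3]].mean();m=(S<ref+ (18)).astype(np.uint8);q=np.zeros_like(m);q[int(c[1])-45:int(c[1])+45,int(c[0])-45:int(c[0])+45]=1;m*=q
    m=cv2.morphologyEx(m,cv2.MORPH_OPEN,np.ones((3,3),np.uint8));m=cv2.morphologyEx(m,cv2.MORPH_CLOSE,np.ones((5,5),np.uint8))
    l,lb,st,_=cv2.connectedComponentsWithStats(m)[0:4];i=lb[int(c[1]),int(c[0])];k=cv2.findContours((lb==i).astype(np.uint8),0,1)[0][0][:,0]
    P=plane(n,k,z)[:,:2].astype(np.float32)*1e3;print(st[i],cv2.minAreaRect(P))
E
```

```text
scene [219.4881 225.3653] S in 112.08641975308642 1.4332689982477855 S ring [np.float64(136.0), np.float64(136.0), np.float64(84.0), np.float64(77.0), np.float64(135.0), np.float64(136.0)]
[ 174  180   79   90 3252] ((615.865234375, -197.3441162109375), (323.22021484375, 185.92042541503906), 1.9768173694610596)
top [284.1766 166.8425] S in 42.76543209876543 0.6898130886271108 S ring [np.float64(142.0), np.float64(125.0), np.float64(41.0), np.float64(45.0), np.float64(41.0), np.float64(145.0)]
[ 239  121   83   90 4816] ((635.805419921875, -160.891357421875), (191.7568359375, 407.2197265625), 68.28502655029297)
```

```bash

python3 - <<'E'
from h import *
n='scene';a=cv2.imread('pics/s19.png')
hsv=cv2.cvtColor(cv2.GaussianBlur(a,(0,0),.8),cv2.COLOR_BGR2HSV);S=hsv[...,1]
c=np.array([.623,-.1895,.004])
poly=proj(n,[W(x,y,0,c=c,yaw=-.294) for x,y in((-113,-68),(113,-68),(113,68),(-113,68))])
q=np.zeros(S.shape,np.uint8);cv2.fillPoly(q,[poly.round().astype(np.int32)],1)
for th in(120,124,128):
    m=((S<th)&(q>0)).astype(np.uint8);m=cv2.morphologyEx(m,cv2.MORPH_OPEN,np.ones((5,5),np.uint8))
    k=max(cv2.findContours(m,0,1)[0],key=cv2.contourArea)[:,0]
    P=plane(n,k,.004)[:,:2].astype(np.float32)*1e3;print(th,cv2.minAreaRect(P),cv2.contourArea(P))
E
```

```text
120 ((613.9662475585938, -191.96559143066406), (123.39629364013672, 213.08343505859375), 74.326904296875) 20310.702979991678
124 ((614.739990234375, -192.12181091308594), (125.86344146728516, 213.47198486328125), 73.6640396118164) 21296.289125740528
128 ((622.4638061523438, -189.74411010742188), (126.20509338378906, 231.19944763183594), 75.91072845458984) 22428.00899349153
```

```bash

python3 - <<'E'
from h import *
n='scene';a=cv2.imread('pics/s19.png')
S=cv2.GaussianBlur(cv2.cvtColor(a,cv2.COLOR_BGR2HSV)[...,1],(0,0),1).astype(np.float32)
c=np.array([.623,-.1895,0])
def smp(X,Y):
    p=proj(n,[W(x,y,4,c=c,yaw=-.294) for x,y in zip(X,Y)]).astype(np.float32);return cv2.remap(S,p[:,:1],p[:,1:],1)[:,0]
for ax,lo,hi in(('x',80,122),('x',-122,-80),('y',38,72),('y',-72,-38)):
    w=np.arange(-80,81,8) if ax=='y' else np.arange(-40,41,5);d=np.arange(lo,hi,1.);o=[]
    for t in w:
        v=smp(d,0*d+t) if ax=='x' else smp(0*d+t,d)
        g=np.gradient(v)*np.sign(lo);o.append(d[np.argmax(g)])
    o=np.array(o);k=np.abs(o-np.median(o))<6;f=np.polyfit(w[k],o[k],1);print(ax,'edge at',f[1],'slope',f[0],'n',k.sum(),len(w),'med',np.median(o))
E
```

```text
x edge at 99.1764705882353 slope 0.011274509803921516 n 17 17 med 99.0
x edge at -99.82352941176471 slope 0.01617647058823509 n 17 17 med -100.0
y edge at 56.57142857142856 slope -0.006006493506493489 n 21 21 med 57.0
y edge at -53.04761904761905 slope -0.013636363636363604 n 21 21 med -53.0
```

```bash
python3 - <<'E'
from h import *
plan([.6227,-.1878,.0255],-.301)
E
```

```text
t 28.3 tcp [ 593.6713 -160.4377  242.003 ] F [-0.0507 -0.0029 -2.0942] gap 59.2
rot [0.0002 0.0026 0.008 ] delta mm (start axes) [-35.1389 -17.8569 216.5901] (end axes) [-35.8358 -17.5258 216.503 ]
```

```bash

python3 -m pendant '[{"fingers":40,"delta_pos":[-12,-6,0],"angular":[0,0.002,0.008]},{"fingers":40,"delta_pos":[-12,-6,0],"angular":[0,0,0]},{"fingers":40,"delta_pos":[-12,-5.5,0],"angular":[0,0,0]},{"fingers":40,"delta_pos":[0,0,25],"angular":[0,0,0]},{"fingers":40,"delta_pos":[0,0,35],"angular":[0,0,0]},{"fingers":40,"delta_pos":[0,0,35],"angular":[0,0,0]},{"fingers":40,"delta_pos":[0,0,35],"angular":[0,0,0]},{"fingers":40,"delta_pos":[0,0,35],"angular":[0,0,0]},{"fingers":40,"delta_pos":[0,0,25],"angular":[0,0,0]},{"fingers":40,"delta_pos":[0,0,13],"angular":[0,0,0]},{"fingers":40,"delta_pos":[0,0,0],"angular":[0,0,0]},{"fingers":40,"delta_pos":[0,0,0],"angular":[0,0,0]}]' | egrep 'tcp|force'
python3 - <<'E'
from h import *
plan([.6227,-.1878,.0135],-.301)
E
```

```text
tcp_pos: [0.6238, -0.1885, 0.0396]
wrist_force: [0.3, 0.3, -3.4]
t 29.5 tcp [ 623.7561 -188.4809   39.5864] F [ 0.2906  0.2656 -3.4106] gap 59.2
rot [-0.0002  0.0005 -0.0002] delta mm (start axes) [ 1.2243  0.3412 26.0858] (end axes) [ 1.2105  0.3371 26.0864]
```

```bash

python3 -m pendant '[{"fingers":40,"delta_pos":[1,0,8],"angular":[0,0,0]},{"fingers":40,"delta_pos":[0,0,8],"angular":[0,0,0]},{"fingers":40,"delta_pos":[0,0,5],"angular":[0,0,0]},{"fingers":40,"delta_pos":[0,0,2],"angular":[0,0,0]},{"fingers":40,"delta_pos":[0,0,0],"angular":[0,0,0]},{"fingers":40,"delta_pos":[0,0,0],"angular":[0,0,0]}]' | egrep 'tcp|force'
python3 -m pendant '[{"fingers":40,"delta_pos":[0,0,1],"angular":[0,0,0]},{"fingers":40,"delta_pos":[0,0,1],"angular":[0,0,0]},{"fingers":40,"delta_pos":[0,0,0],"angular":[0,0,0]}]' | egrep 'tcp|force'
python3 -m pendant '[{"fingers":40,"delta_pos":[0,0,1],"angular":[0,0,0]},{"fingers":40,"delta_pos":[0,0,0],"angular":[0,0,0]},{"fingers":40,"delta_pos":[0,0,0],"angular":[0,0,0]}]' | egrep 'tcp|force'
```

```text
tcp_pos: [0.622, -0.1883, 0.0148]
wrist_force: [1.0, -0.2, -3.1]
tcp_pos: [0.6222, -0.1884, 0.0135]
wrist_force: [-0.8, 1.2, 2.5]
tcp_pos: [0.6222, -0.1884, 0.0135]
wrist_force: [-3.8, 1.4, 6.3]
```

```bash

python3 -m pendant '[{"fingers":40,"delta_pos":[0,0,-1],"angular":[0,0,0]},{"fingers":63,"delta_pos":[0,0,0],"angular":[0,0,0]},{"fingers":70,"delta_pos":[0,0,0],"angular":[0,0,0]},{"fingers":85,"delta_pos":[0,0,0],"angular":[0,0,0]},{"fingers":85,"delta_pos":[0,0,0],"angular":[0,0,0]},{"fingers":85,"delta_pos":[0,0,0],"angular":[0,0,0]},{"fingers":85,"delta_pos":[0,0,-10],"angular":[0,0,0]},{"fingers":85,"delta_pos":[0,0,-30],"angular":[0,0,0]},{"fingers":85,"delta_pos":[0,0,-45],"angular":[0,0,0]},{"fingers":85,"delta_pos":[0,0,-45],"angular":[0,0,0]},{"fingers":85,"delta_pos":[0,0,-45],"angular":[0,0,0]},{"fingers":85,"delta_pos":[0,0,0],"angular":[0,0,0]}]' | egrep 'tcp|force|gap'
python3 -m pendant '[{"fingers":85,"delta_pos":[0,-30,-20],"angular":[0,0,0]},{"fingers":85,"delta_pos":[0,-40,0],"angular":[0,0,0]},{"fingers":85,"delta_pos":[0,-40,0],"angular":[0,0,0]},{"fingers":85,"delta_pos":[0,-40,0],"angular":[0,0,0]},{"fingers":85,"delta_pos":[0,-40,0],"angular":[0,0,0]},{"fingers":85,"delta_pos":[0,-30,0],"angular":[0,0,0]},{"fingers":85,"delta_pos":[0,0,0],"angular":[0,0,0]},{"fingers":85,"delta_pos":[0,0,0],"angular":[0,0,0]}]' | egrep 'tcp|force|gap'
cat > fin.py <<'E'
from h import *
for n in("scene","top"): cv2.imwrite(f'pics/{n}F.png',env.read_camera(n))
c=np.array([.6232,-.1877,.004]);yaw=-.304
for n in("scene","top"):
    a=cv2.imread(f'pics/{n}F.png');h=cv2.cvtColor(a,cv2.COLOR_BGR2HSV)
    m=((h[...,1]<60)&(h[...,2]>140)).astype(np.uint8);p=proj(n,c+[0,0,.072])[0];i=cv2.connectedComponentsWithStats(m)
    lab=i[1][int(p[1]),int(p[0])];P=plane(n,np.argwhere(i[1]==lab)[:,::-1],.076)[:,:2].astype(np.float32)*1e3
    r=cv2.minAreaRect(P);print(n,'label now',lab,r)
    a0=cv2.imread(f'pics/{n}0.png');h0=cv2.cvtColor(a0,cv2.COLOR_BGR2HSV);m0=((h0[...,1]<60)&(h0[...,2]>140)).astype(np.uint8);p0=proj(n,C+[0,0,.072])[0]
    j=cv2.connectedComponentsWithStats(m0);l0=j[1][int(p0[1]),int(p0[0])];print('   label before',cv2.minAreaRect(plane(n,np.argwhere(j[1]==l0)[:,::-1],.076)[:,:2].astype(np.float32)*1e3))
    # changes elsewhere
    d=cv2.absdiff(a,a0).max(2);d=((d>60)).astype(np.uint8);d=cv2.morphologyEx(d,cv2.MORPH_OPEN,np.ones((3,3),np.uint8));q=cv2.connectedComponentsWithStats(d)
    print('   changes',[tuple(int(v) for v in s) for s in q[2][1:] if s[4]>25])
E
python3 fin.py
```

```text
tcp_pos: [0.6259, -0.1899, 0.1968]
wrist_force: [0.8, -0.9, 0.7]
finger_gap: 0.0852
tcp_pos: [0.5564, -0.399, 0.2077]
wrist_force: [-0.5, 0.4, 0.2]
finger_gap: 0.0846
scene label now 41 ((634.1287231445312, -191.78936767578125), (42.008399963378906, 106.14952087402344), 72.20218658447266)
   label before ((641.51806640625, -188.32415771484375), (41.19199752807617, 104.94874572753906), 74.4267807006836)
   changes [(71, 0, 10, 12, 78), (82, 0, 33, 15, 383), (302, 0, 10, 9, 81), (314, 0, 6, 6, 34), (352, 0, 12, 9, 59), (365, 0, 8, 9, 50), (326, 5, 23, 27, 290), (286, 7, 14, 22, 171), (318, 8, 13, 18, 124), (89, 14, 28, 15, 153), (117, 18, 19, 35, 244), (83, 22, 43, 48, 1137), (219, 25, 77, 49, 1350), (330, 30, 5, 9, 35), (480, 38, 32, 41, 648), (372, 52, 12, 10, 58), (331, 54, 11, 13, 94), (183, 56, 69, 41, 962), (344, 60, 20, 25, 229), (365, 63, 17, 18, 130), (374, 62, 8, 4, 29), (108, 67, 23, 12, 140), (113, 82, 22, 11, 84), (103, 84, 8, 4, 29), (359, 85, 11, 6, 48), (107, 89, 65, 61, 1579), (319, 88, 100, 49, 1278), (168, 99, 128, 28, 2416), (155, 108, 8, 5, 30), (0, 167, 63, 70, 1607), (57, 175, 12, 22, 124), (288, 175, 16, 23, 212), (229, 178, 20, 19, 179)]
top label now 19 ((635.4532470703125, -193.00613403320312), (36.354610443115234, 98.63084411621094), 72.50446319580078)
   label before ((641.97412109375, -189.3219757080078), (37.206478118896484, 100.42403411865234), 74.60343933105469)
   changes [(113, 119, 331, 228, 17084), (339, 160, 26, 15, 219), (383, 172, 6, 7, 31), (225, 198, 11, 7, 63), (217, 207, 51, 54, 484), (356, 220, 5, 7, 34), (358, 240, 10, 10, 48), (508, 262, 4, 33, 102), (11, 296, 19, 25, 280), (323, 296, 12, 7, 55), (310, 299, 11, 9, 74), (325, 302, 51, 7, 259), (38, 308, 11, 7, 67), (223, 333, 20, 18, 180), (199, 339, 12, 24, 144), (172, 340, 27, 32, 422), (0, 358, 32, 26, 386), (47, 371, 17, 13, 154)]
```

```bash
python3 - <<'E'
from h import *
a=cv2.imread('pics/sceneF.png');h=lambda i:((cv2.cvtColor(i,cv2.COLOR_BGR2HSV)[...,1]<60)&(i.max(2)>100)).astype(np.uint8)
for f in('scene0','sceneF'):
    q=np.zeros((384,512),np.uint8);q[155:215,265:322]=h(cv2.imread(f'pics/{f}.png'))[155:215,265:322]
    k=max(cv2.findContours(q,0,1)[0],key=cv2.contourArea);print(f,cv2.fitEllipse(cv2.convexHull(k)))
d=(a[165:205,272:315].max(2)<75).astype(np.uint8);print('dark px in dish',d.sum())
print(env.get_state()['clock']);env.hand_in()
E
```

```text
scene0 ((293.5315856933594, 182.98887634277344), (35.265602111816406, 40.487037658691406), 93.32442474365234)
sceneF ((293.561279296875, 182.9346466064453), (35.375511169433594, 40.490699768066406), 92.4566879272461)
dark px in dish 49
32.8
the job is handed in; nothing more can be done
```

I pulled the spout fully out, poured all four balls into the deep dish, and stood the carton back on its mat. Then I let go, moved clear, and handed in at 32.8 s of the 72 s allowed.

**Last checks**
- **Spout:** the tab end matched the predicted 1.2 rad stop position to within a pixel. I measured this before the pour and did not measure it again afterwards.
- **Balls:** I saw four separate balls in the deep dish after the pour. A final mask still showed dark pixels there, but I did not recount the balls after placing the carton.
- **Dish:** its rim moved by less than 0.1 pixel between the first and last pictures.
- **Carton:** by its label it moved to about (623, -188) mm at yaw -0.30. The mat centre measures (623.2, -187.7) mm at yaw about -0.304, so it is within about 1 mm and nearly square to the mat.
- **Other tableware:** I compared the first and last pictures only by colour difference. In the scene view every change I could place was the arm, its shadow, the spout or the balls. One large change in the top view, which I put down to the arm, was not examined piece by piece.

**What failed or disagreed**
- **Fingertips:** when shut, they sit about 18.5 mm higher than the reported TCP. The first two tries at the tab passed over it without contact until I corrected for this.
- **Force at the stop:** it was too small to tell from sensor noise, so the spout angle rests on the picture alone.

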